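# Set out the carbon-tow bobbins from the drawer on the bench shelf

### The arm

A 6-joint arm with a two-finger parallel gripper is mounted at the origin on the work surface. World frame = base frame: x ahead of the robot, y to its left, z up, the work surface at z = 0. Lengths are in m, angles in rad, forces in N, time in s.
With the tool pointing down it reaches from about 0.275 to 0.75 m from the base axis. Payload 10.2 kg.
Tool frame: the origin (TCP) lies at the very end of the fingers, on their centre line; the grasp point (between the pads) lies 19 mm behind it (r.grasp_offset is the distance from the TCP to the grasp point, in m); z points along the fingers, y is the line along which they close (so a half turn about z gives the same grasp; the last joint's range is limited). The gripper opens to 88 mm and grips with 3 to 60 N. Pads are 18 mm wide; open, the fingers measure 123 mm over their backs; the gripper's body (75 mm by 187 mm) begins 45 mm behind the grasp point.
Start: joints at [-1.509, 0.313, 1.498, -0, 1.331, -0.223], TCP at [0.147, -0.504, 0.239] pointing down, gripper open.
Joint ranges: [-2.94, 2.94], [-0.97, 2.17], [0.19, 2.56], [-1.23, 4.37], [0.02, 3.11], [-2.88, 2.88]. Speed limits (rad/s): [2.39, 2.39, 3.01, 3.14, 3.14, 3.14].

### API

Orientations are given as a unit quaternion [x, y, z, w].
In Python, from station import r, cams gives the robot as it stands.
- The arm moves only by the tool move_arm, never from a script. Its argument "commands" is a list of rows, each a list of 4 numbers: the shift along the tool's x, y, z in m, then the turn about the tool's z in units of 5 degrees (1.0 is 5 degrees). A call has 1 to 8 rows; each row shifts and turns the commanded pose from where the row before left it, along the tool's axes as they then stand; what a row does not reach is not made up. A row lasts 1/10 s, in which the tool goes at most 50 mm and 8.59 degrees, less where a joint would pass 70% of its speed; a pose out of reach is approached as far as the arm can. A call is refused whole if a number of a shift passes 0.05 or a number of a turn 1, either way. A call with a gripper value outside its range is refused whole. "claw" is the opening, from 0 (shut) to 1 (fully open), set as the call begins (left out, the last holds). The fingers move at their own pace and stop on an object; "squeeze" is the grip in N (left out, the last holds). Time passes only in rows, so rows that do not move let the fingers close. It gives the time, the measured TCP pose, the force, the opening and the grip force at its end, in the units of the state.
- r.sense(): the state, without advancing time (a new reading comes with each control period).
- cams.snapshot(name): name is "side" or "top"; returns the picture (384x512x3 uint8, red, green, blue); there is no depth.
- cams.camera_info(name): a dict with "mtx" (3x3 intrinsics, pixels), "rvec" (rotation vector, rad) and "tvec" (3), from world to camera coordinates, as OpenCV has them. Camera axes: x right, y down, z forward; pixel columns grow to the right and rows downward; lengths in m; the calibration is good to about 2 mm. A picture is of the moment at which its call begins. camera_info takes no time and is no camera call.
- r.finish_job(): hands the job in; it is judged then, once.
Trained networks look in the newest picture that a camera, given by its name, has taken for a name from the list of things; names that differ only in an ending like _2 or _b are one class to them, and where a whole thing is asked for, a point or a joint stands for the part that bears it (a point fixed in the world has none). Each returns a list of dicts, best first, with "score" (0 to 1); they miss things now and then, are a little off and sometimes report something else, mostly with a low value. They report only what shows in the picture. A call takes as long as a camera call.
- cams.recognise(camera, name): "point" ([x, y, z] in m, in world coordinates, good to about 4 mm: the middle of the surface that is visible of it).
The state is a dict: "time_s": time; "q": joint angles; "joint_vel": joint speeds; "joint_torque": joint torques, N m; "tcp_pos": TCP position; "tool_rot": TCP orientation; "force": force on the tool from outside, world axes, zero at the start; "wrist_torque": the same for the moment, N m; "width": finger opening in m; "grasp_force": force on a finger pad.
Only numpy, scipy, OpenCV 4.12 (cv2) and the standard library are available. Lean on these libraries where they do the work, as an engineer would, in place of code of your own. Each camera call takes 0.05 s, during which the arm holds its last target. There are 200 camera calls.

### The job

Pull the drawer out to its stop, then take all the carbon-tow bobbins out of it and stand them on the raised shelf in one neat row along the black tape line, each centred on the line to about a centimetre, the first next to the end plate and the others side by side, with gaps under 15 mm. Push the empty drawer fully shut, and leave the carton, the tape roll and the steel rule behind the shelf where they are.

Things in the scene. Friction and masses are not known exactly. Their poses are not given: they have to be found in the camera images.
- drawer (a joint): How far the drawer stands out of the blue cabinet, m: 0 shut, 0.160 at its stop; it starts shut or up to 6 mm ajar. The cabinet (270 mm wide, 118 mm high) stands on the left or right half of the bench, roughly facing the robot. The drawer runs lightly (about 4 N) and stays where it is left, though a hard knock from inside can shift it a little.
- drawer_handle (a point): Centre of the drawer's steel bar handle, a round bar 120 mm long and 10 mm thick, along the drawer's y, 90 mm above the bench and 45 mm in front of the white drawer front. Axes turn with the cabinet: the drawer opens along this point's -x. The white front rises to 106 mm above the bench, the cabinet top (118 mm) begins 60 mm behind the bar when shut.
- drawer_floor (a point): Centre of the drawer's inner floor, 16 mm above the bench, same axes as the handle point. Inside, the drawer is 148 mm (x) by 232 mm (y), its walls 49 mm high above the floor; the white front at -x stands 90 mm above the floor. It moves with the drawer; fully out, the whole inside is clear of the cabinet.
- row_start (a point): Point on top of the shelf board, 100 mm above the bench, where the black tape line meets the inner face of the low end plate (which stands 42 mm above the board). The line runs from here along this point's -y for 424 mm, along the middle of the board, which is 110 mm deep (x). The shelf stands on the other half of the bench from the cabinet.
- bobbin1: Bobbin of black carbon tow: a black cylinder 60 mm in diameter and 50 mm high, with a cardboard core stub 30 mm in diameter rising from its top to 82 mm, to grip it by. Origin at the centre of its underside, z up its axis. About 0.25 kg. Four to six bobbins (all alike) stand in the drawer; an absent one reads None throughout.
- bobbin2: Bobbin of black carbon tow: a black cylinder 60 mm in diameter and 50 mm high, with a cardboard core stub 30 mm in diameter rising from its top to 82 mm, to grip it by. Origin at the centre of its underside, z up its axis. About 0.25 kg. Four to six bobbins (all alike) stand in the drawer; an absent one reads None throughout.
- bobbin3: Bobbin of black carbon tow: a black cylinder 60 mm in diameter and 50 mm high, with a cardboard core stub 30 mm in diameter rising from its top to 82 mm, to grip it by. Origin at the centre of its underside, z up its axis. About 0.25 kg. Four to six bobbins (all alike) stand in the drawer; an absent one reads None throughout.
- bobbin4: Bobbin of black carbon tow: a black cylinder 60 mm in diameter and 50 mm high, with a cardboard core stub 30 mm in diameter rising from its top to 82 mm, to grip it by. Origin at the centre of its underside, z up its axis. About 0.25 kg. Four to six bobbins (all alike) stand in the drawer; an absent one reads None throughout.
- bobbin5: Bobbin of black carbon tow: a black cylinder 60 mm in diameter and 50 mm high, with a cardboard core stub 30 mm in diameter rising from its top to 82 mm, to grip it by. Origin at the centre of its underside, z up its axis. About 0.25 kg. Four to six bobbins (all alike) stand in the drawer; an absent one reads None throughout.
- bobbin6: Bobbin of black carbon tow: a black cylinder 60 mm in diameter and 50 mm high, with a cardboard core stub 30 mm in diameter rising from its top to 82 mm, to grip it by. Origin at the centre of its underside, z up its axis. About 0.25 kg. Four to six bobbins (all alike) stand in the drawer; an absent one reads None throughout.
- carton: Bystander: closed cardboard box 70 x 120 x 50 mm on the black laminate panel behind the shelf. Origin at the centre of its underside.
- tape_roll: Bystander: yellow roll of tape, ring 90 mm across and 24 mm high, lying on the panel. Origin at the centre of its underside.
- steel_rule: Bystander: flat metal rule 30 x 160 x 5 mm lying on the panel. Origin at the centre of its underside.

How it is judged:
By the outcome, as a careful person would: the job done as asked, in the order asked, and still so for the second after the job is handed in, with the robot touching nothing.
Of bobbin1, bobbin2, bobbin3, bobbin4, bobbin5, bobbin6 only 4 to 6 are there at a start; the rules pass over those that are not, and their reading is None.
At some moment in a run one of bobbin1, bobbin2, bobbin3, bobbin4, bobbin5, bobbin6 may be knocked a few centimetres aside while the robot is not near it.
It also fails if it takes over 210 s, if anything falls off the work surface, if the arm or the gripper's body presses on something with over 40 N, if the wrist force passes 120 N, or if a joint passes its speed limit or range.

## Working session

There is one attempt and no reset: what is moved stays moved. The work goes in short steps, Python scripts to look and compute and a tool call to move; the robot and the scene stay as the last step left them, time stands still between calls to the robot, and variables do not carry over. Pictures are saved under pics/ and viewed, at most 16 in all, crops included, and the job is handed in when it is done.

Besides the shell and the picture viewer there is one more tool, called after "Request:" as a command line: name --pt "numbers of a row" for each row, then --argument value for the rest. move_arm: Moves the arm, as the interface text tells. Its arguments: {"type":"object","properties":{"commands":{"type":"array","items":{"type":"array","items":{"type":"number"}}},"claw":{"type":"number"},"squeeze":{"type":"number"}},"required":["commands"]}

```bash
mkdir -p pics; ls; cat > h.py <<'E'
import numpy as np,cv2
from station import r,cams
from scipy.spatial.transform import Rotation as R
def snap(n,f=None):
    im=cams.snapshot(n)
    if f: cv2.imwrite('pics/'+f,cv2.cvtColor(im,cv2.COLOR_RGB2BGR))
    return im
def proj(n,P):
    c=cams.camera_info(n);return cv2.projectPoints(np.array(P,float).reshape(-1,3),np.array(c['rvec']),np.array(c['tvec']),np.array(c['mtx']),None)[0].reshape(-1,2)
def atz(n,uv,z):
    c=cams.camera_info(n);Rm=cv2.Rodrigues(np.array(c['rvec'],float))[0];t=np.array(c['tvec'],float).ravel()
    o=-Rm.T@t;out=[]
    for u in np.array(uv,float).reshape(-1,2):
        d=Rm.T@np.linalg.inv(np.array(c['mtx']))@[u[0],u[1],1];out.append(o+d*(z-o[2])/d[2])
    return np.array(out)
def tri(uv1,uv2,a='side',b='top'):
    P=[]
    for n in(a,b):
        c=cams.camera_info(n);P.append(np.array(c['mtx'])@np.c_[cv2.Rodrigues(np.array(c['rvec'],float))[0],np.array(c['tvec'],float).ravel()])
    X=cv2.triangulatePoints(P[0],P[1],np.array(uv1,float).reshape(-1,2).T,np.array(uv2,float).reshape(-1,2).T);return (X[:3]/X[3]).T
def st():
    s=r.sense();print(s['time_s'],np.round(s['tcp_pos'],4),'yaw tool x',np.round(R.from_quat(s['tool_rot']).as_matrix()[:,0],3),'y',np.round(R.from_quat(s['tool_rot']).as_matrix()[:,1],3),np.round(s['q'],2),s['width'])
E
python3 - <<'E'
from h import *
np.set_printoptions(suppress=True)
a=snap('side','s1.png');b=snap('top','t1.png')
for n in('side','top'):
    for k in('drawer_handle','drawer_floor','row_start','carton','tape_roll','bobbin1'):
        print(n,k,[(np.round(d['point'],3),round(d['score'],2)) for d in cams.recognise(n,k)[:3]])
st()
E
```

```text
pics
side drawer_handle [(array([ 0.606, -0.268,  0.094]), 0.92)]
side drawer_floor [(array([ 0.603, -0.268,  0.093]), 0.96)]
side row_start [(array([0.498, 0.158, 0.096]), 0.95)]
side carton [(array([0.69 , 0.118, 0.055]), 0.56)]
side tape_roll [(array([0.689, 0.294, 0.03 ]), 0.53), (array([0.691, 0.115, 0.056]), 0.21)]
side bobbin1 []
top drawer_handle [(array([ 0.606, -0.238,  0.091]), 0.75)]
top drawer_floor [(array([ 0.605, -0.235,  0.093]), 0.91)]
top row_start [(array([0.503, 0.227, 0.101]), 0.89)]
top carton [(array([0.687, 0.144, 0.056]), 0.65)]
top tape_roll [(array([0.686, 0.288, 0.033]), 0.6)]
top bobbin1 []
0.7 [ 0.1475 -0.5039  0.2387] yaw tool x [0.96  0.281 0.   ] y [ 0.281 -0.96   0.   ] [-1.51  0.31  1.5   0.    1.33 -0.22] 0.08795422046564516
```

```bash
sleep 1; python3 -c "
import cv2
for f in('s1','t1'):
    cv2.imwrite('pics/%sb.png'%f,cv2.resize(cv2.imread('pics/%s.png'%f),(800,600),interpolation=2))"
```

```text
(no output)
```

View pics/t1b.png

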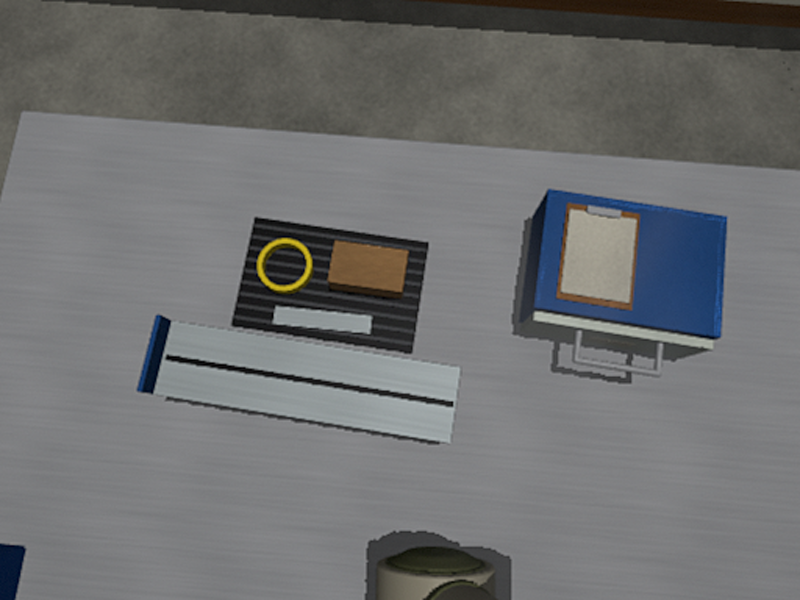

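View pics/s1b.png

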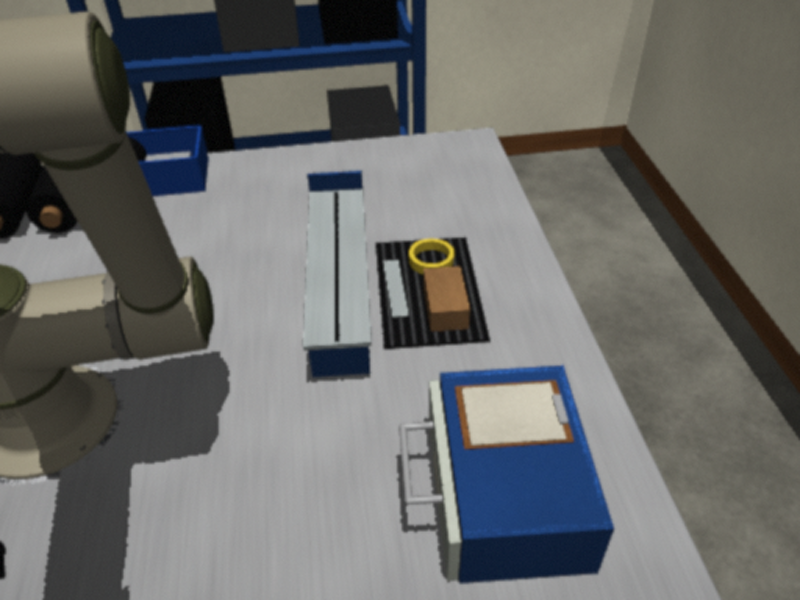

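The top picture (800×600) shows the cabinet at right with its handle from (574,362) to (662,375). The shelf is at left, with its tape line from (166,358) to (453,404) and the end plate on its left. The side picture shows the handle from (403,427) to (409,498) and the tape line from (336,192) to (337,340).

```bash
python3 - <<'E'
from h import *
np.set_printoptions(suppress=True,precision=4)
k=.64
T=np.array([[577,364],[661,375],[166,358],[453,404]])*k
S=np.array([[403,427],[409,498],[336,192],[337,340]])*k
X=tri(S,T);print(X)
A=np.r_[atz('top',T[:2],.09),atz('top',T[2:],.1)];print(A)
for i in(0,2):
    d=A[i+1]-A[i];print(np.linalg.norm(d),np.degrees(np.arctan2(-d[0],d[1])) , np.degrees(np.arctan2(d[0],-d[1])))
for n in('side','top'):
    c=cams.camera_info(n);print(n,(-cv2.Rodrigues(np.array(c['rvec'],float))[0].T@np.array(c['tvec'],float).ravel()))
# precise line start/end in top image
im=cv2.imread('pics/t1.png',0)
for x in range(95,300,12):
    g=im[215:275,x].astype(float); 
    y0=int(round((358+(x/k-166)*46/287)*k)); w=im[y0-4:y0+6,x].astype(int); print(x,y0,w)
print(im[229,95:115])
b=cv2.imread('pics/t1.png');cv2.imwrite('pics/c1.png',np.hstack([cv2.resize(b[190:270,80:140],None,fx=6.5,fy=6.5,interpolation=0),cv2.resize(b[200:280,350:410],None,fx=6.5,fy=6.5,interpolation=0)]))
E
```

```text
[[ 0.5626 -0.1765  0.0895]
 [ 0.554  -0.2961  0.0966]
 [ 0.517   0.4242  0.0974]
 [ 0.4852  0.0021  0.1011]]
[[ 0.557  -0.1762  0.09  ]
 [ 0.5512 -0.2987  0.09  ]
 [ 0.5142  0.4228  0.1   ]
 [ 0.4834  0.0019  0.1   ]]
0.12259866715595913 177.27228363101105 -2.7277163689889634
0.42199986166136977 175.8076123067869 -4.192387693213122
side [ 0.4874 -0.7932  0.9203]
top [0.4335 0.0688 0.9728]
95 227 [50 54 59 57 56 56 51 41 37 33]
107 229 [150 125  41   1   0  80 143 151 147 146]
119 231 [151 131  52  12  10  81 142 152 148 145]
131 233 [153 133  50  15   8 100 158 151 150 145]
143 235 [157 131  16  16  17 102 160 153 150 148]
155 237 [156 129  20  20  14 105 162 153 149 146]
167 239 [155 127  19  22  25 106 160 152 149 149]
179 241 [156 131  38  22  21 106 163 152 152 151]
191 243 [158 130  33  25  17 107 164 154 153 153]
203 245 [158 129  21  28  26 108 165 155 155 155]
215 247 [160 132  22  31  26 108 165 155 155 156]
227 248 [158 160 132  28  29  35 113 166 155 156]
239 250 [160 164 137  27  30  43 117 168 160 160]
251 252 [164 170 141  23  33  47 122 170 164 162]
263 254 [166 168 133  26  35  32 117 174 166 166]
275 256 [167 169 132  29  36  33 118 176 168 167]
287 258 [168 171 134  28  38  33 118 178 171 166]
299 260 [132 133 128 131 132 132 132 131 130 131]
[ 51  30  19  19  19  20  19   9  73 134 115  42   0   6  10  13  13  15
  14  14]
```

View pics/c1.png

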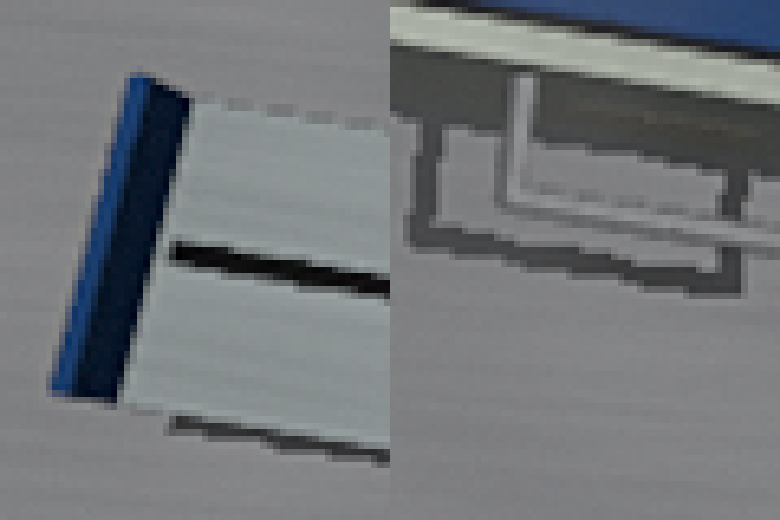

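Request:
move_arm --pt "0 0 0 -1" --pt "0 0 0 -1" --pt "0 0 0 -1" --pt "0 0 0 -1" --pt "0 0 0 -1" --pt "0 0 0 -1" --pt "0 0 0 -1" --claw 0.36 --squeeze 25

```text
time_s: 1.4
tcp_pos: [0.1475, -0.5039, 0.2387]
tool_rot: [0.901, 0.435, -0.0, 0.0]
force: [0.1, -0.1, 0.0]
width: 0.0345
grasp_force: 0.0
```

Request:
move_arm --pt "0 0 0 -1" --pt "0 0 0 -1" --pt "0 0 0 -1" --pt "0 0 0 -1" --pt "0 0 0 -1" --pt "0 0 0 -1" --pt "0 0 0 -1" --pt "0 0 0 0"

```text
time_s: 2.2
tcp_pos: [0.1475, -0.5039, 0.2387]
tool_rot: [0.729, 0.684, 0.0, -0.0]
force: [-0.1, -0.4, 0.5]
width: 0.0319
grasp_force: 0.0
```

```bash
cat >> h.py <<'E'
def go(p):
    s=r.sense();print('to',p,'tool d',np.round(R.from_quat(s['tool_rot']).as_matrix().T@(np.array(p)-s['tcp_pos']),4))
E
python3 -c "
from h import *
st();go([.556,-.237,.16])"
```

```text
2.2 [ 0.1475 -0.5039  0.2387] yaw tool x [0.063 0.998 0.   ] y [ 0.998 -0.063 -0.   ] [-1.51  0.31  1.5  -0.    1.33 -1.45] 0.03188374545297818
to [0.556, -0.237, 0.16] tool d [0.2923 0.3908 0.0787]
```

Request:
move_arm --pt "0.0244 0.0326 0 0" --pt "0.0244 0.0326 0 0" --pt "0.0244 0.0326 0 0" --pt "0.0244 0.0326 0 0" --pt "0.0244 0.0326 0 0" --pt "0.0244 0.0326 0 0" --pt "0.0244 0.0326 0 0" --pt "0.0244 0.0326 0 0"

```text
time_s: 3.0
tcp_pos: [0.4216, -0.3247, 0.2388]
tool_rot: [0.73, 0.683, -0.0, 0.0]
force: [0.4, -1.1, -0.1]
width: 0.0317
grasp_force: 0.0
```

Request:
move_arm --pt "0.0244 0.0326 0 0" --pt "0.0244 0.0326 0 0" --pt "0.0244 0.0326 0 0" --pt "0.0244 0.0326 0 0" --pt "0 0 0.03 0" --pt "0 0 0.03 0" --pt "0 0 0.02 0" --pt "0 0 0 0"

```text
time_s: 3.8
tcp_pos: [0.5557, -0.236, 0.156]
tool_rot: [0.73, 0.683, -0.001, -0.003]
force: [-0.1, 0.0, 0.2]
width: 0.0318
grasp_force: 0.0
```

```bash
python3 -c "
from h import *
st();go([.556,-.237,.072])
a=snap('side');b=snap('top')
f=lambda i,y,x:cv2.cvtColor(cv2.resize(i[y:y+120,x:x+100],None,fx=4,fy=4,interpolation=2),cv2.COLOR_RGB2BGR)
cv2.imwrite('pics/c2.png',np.hstack([f(a,230,220),f(b,180,345)]))"
```

```text
3.8 [ 0.5557 -0.236   0.156 ] yaw tool x [0.066 0.998 0.003] y [ 0.998 -0.066 -0.005] [-0.6   0.56  1.35  0.    1.23 -0.53] 0.031837535497341515
to [0.556, -0.237, 0.072] tool d [-0.0012  0.0008  0.084 ]
```

View pics/c2.png

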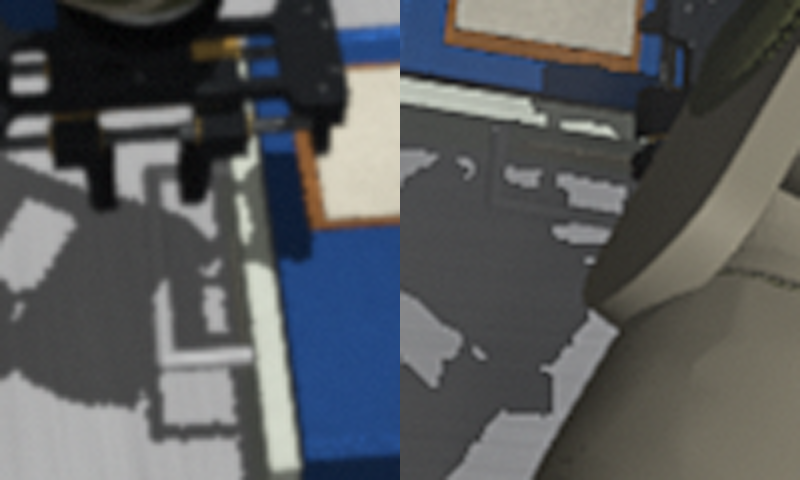

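The side crop shows both fingertips, near (103,205) and (193,195), either side of the bar at about x=155. I'll descend and grip.

Request:
move_arm --pt "0 0.001 0.02 0" --pt "0 0 0.02 0" --pt "0 0 0.02 0" --pt "0 0 0.015 0" --pt "0 0 0.007 0" --pt "0 0 0 0"

```text
time_s: 4.5
tcp_pos: [0.5579, -0.2371, 0.0772]
tool_rot: [0.73, 0.684, 0.0, 0.0]
force: [0.4, 0.3, -0.5]
width: 0.0314
grasp_force: 0.0
```

Request:
move_arm --pt "0 0 0 0" --pt "0 0 0 0" --pt "0 0 0 0" --pt "0 0 0 0" --pt "0 0 0 0" --pt "0 0 0 0" --claw 0

```text
time_s: 5.1
tcp_pos: [0.5584, -0.2371, 0.0777]
tool_rot: [0.73, 0.684, 0.0, 0.001]
force: [3.2, 0.1, 5.8]
width: 0.0088
grasp_force: 25.0
```

Request:
move_arm --pt "0 -0.01 0 0" --pt "0 -0.02 0 0" --pt "0 -0.02 0 0" --pt "0 -0.025 0 0" --pt "0 -0.025 0 0" --pt "0 -0.02 0 0" --pt "0 -0.015 0 0" --pt "0 0 0 0"

```text
time_s: 5.9
tcp_pos: [0.4214, -0.2261, 0.0776]
tool_rot: [0.73, 0.684, 0.001, -0.002]
force: [-1.6, 14.1, 17.4]
width: 0.0087
grasp_force: 25.0
```

Request:
move_arm --pt "0 -0.01 0 0" --pt "0 -0.005 0 0" --pt "0 -0.005 0 0" --pt "0 0 0 0"

```text
time_s: 6.3
tcp_pos: [0.4027, -0.2246, 0.0776]
tool_rot: [0.73, 0.684, 0.001, -0.002]
force: [-0.5, 17.3, 20.0]
width: 0.0093
grasp_force: 25.0
```

Request:
move_arm --pt "0.001 -0.003 0 0" --pt "0 -0.003 0 0" --pt "0 -0.003 0 0" --pt "0 0 0 0"

```text
time_s: 6.7
tcp_pos: [0.4004, -0.2248, 0.0778]
tool_rot: [0.73, 0.683, 0.005, 0.006]
force: [51.5, 16.5, -13.4]
width: 0.0123
grasp_force: 24.9
```

Request:
move_arm --pt "0 0.003 0 0" --pt "0 0.003 0 0" --pt "0 0 0 0"

```text
time_s: 7.0
tcp_pos: [0.4022, -0.2247, 0.0777]
tool_rot: [0.73, 0.684, 0.002, 0.001]
force: [15.5, 11.5, 8.6]
width: 0.0091
grasp_force: 24.9
```

Request:
move_arm --pt "0 0 0 0" --pt "0 0 0 0" --pt "0 0 0 0" --pt "0 0 -0.03 0" --pt "0 0 -0.05 0" --pt "0 0 -0.05 0" --pt "0 0 -0.05 0" --pt "0 0 0 0" --claw 0.36

```text
time_s: 7.8
tcp_pos: [0.4013, -0.2271, 0.2624]
tool_rot: [0.73, 0.684, 0.0, 0.005]
force: [1.3, 0.1, -0.2]
width: 0.0317
grasp_force: 0.0
```

Request:
move_arm --pt "0.04 -0.01 0 0" --pt "0.05 0 0 0" --pt "0.05 0 0 0" --pt "0.05 0 0 0" --pt "0.05 0 0 0" --pt "0.05 0 0 0" --pt "0.04 0 0 0" --pt "0 0 0 0"

```text
time_s: 8.6
tcp_pos: [0.4105, 0.1077, 0.2558]
tool_rot: [0.728, 0.686, -0.0, -0.001]
force: [0.2, -0.8, -0.4]
width: 0.032
grasp_force: 0.0
```

```bash
python3 - <<'E'
from h import *
st()
a=snap('side');b=snap('top')
np.save('a.npy',a);np.save('b.npy',b)
for n in('side','top'):
    for k in('bobbin1','drawer_floor','drawer_handle'):
        for d in cams.recognise(n,k): print(n,k,np.round(d['point'],3),round(d['score'],2),proj(n,d['point']).round(1))
c=lambda i:cv2.cvtColor(cv2.resize(i,None,fx=3,fy=3,interpolation=2),cv2.COLOR_RGB2BGR)
cv2.imwrite('pics/s3.png',c(a[210:384,230:430]));cv2.imwrite('pics/t3.png',c(b[110:290,310:500]))
E
```

```text
8.6 [0.4105 0.1077 0.2558] yaw tool x [0.059 0.998 0.001] y [ 0.998 -0.059 -0.002] [-0.02  0.07  1.74  0.    1.32  0.04] 0.03196913132445063
side bobbin1 [ 0.577 -0.17   0.066] 0.92 [[262.  276.9]]
side bobbin1 [ 0.568 -0.326  0.061] 0.85 [[269.9 340.1]]
side bobbin1 [ 0.573 -0.248  0.062] 0.68 [[265.9 307. ]]
side bobbin1 [ 0.508 -0.168  0.068] 0.61 [[232.3 279.4]]
side bobbin1 [ 0.506 -0.243  0.065] 0.59 [[235.2 308.6]]
side drawer_floor [ 0.492 -0.277  0.047] 0.74 [[230.9 327.6]]
side drawer_floor [0.692 0.118 0.058] 0.46 [[286.7 190.2]]
side drawer_handle [ 0.494 -0.276  0.044] 0.82 [[231.8 327.9]]
side drawer_handle [ 0.51  -0.166  0.07 ] 0.28 [[232.9 278.3]]
top bobbin1 [ 0.57  -0.225  0.064] 0.93 [[386.9 230.6]]
top bobbin1 [ 0.51  -0.15   0.066] 0.87 [[354.9 253.2]]
top bobbin1 [ 0.571 -0.149  0.068] 0.86 [[355.4 227. ]]
top bobbin1 [ 0.508 -0.218  0.065] 0.62 [[383.6 256.8]]
top drawer_floor [ 0.501 -0.255  0.043] 0.56 [[396.4 261.3]]
top drawer_handle [ 0.499 -0.255  0.04 ] 0.86 [[395.9 262.5]]
top drawer_handle [ 0.566 -0.301  0.066] 0.65 [[419.7 234.9]]
```

View pics/s3.png

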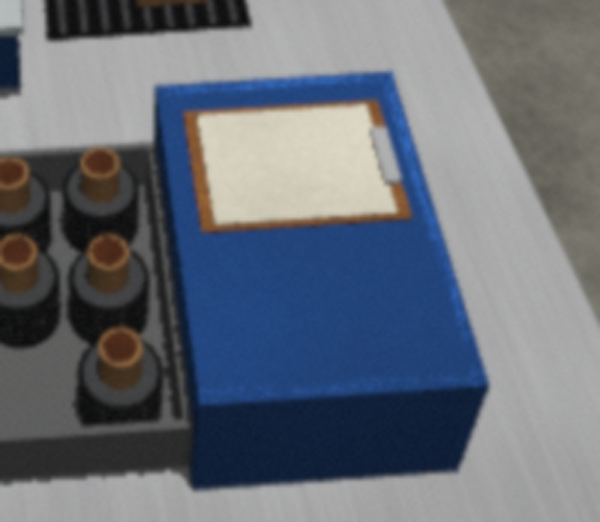

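View pics/t3.png

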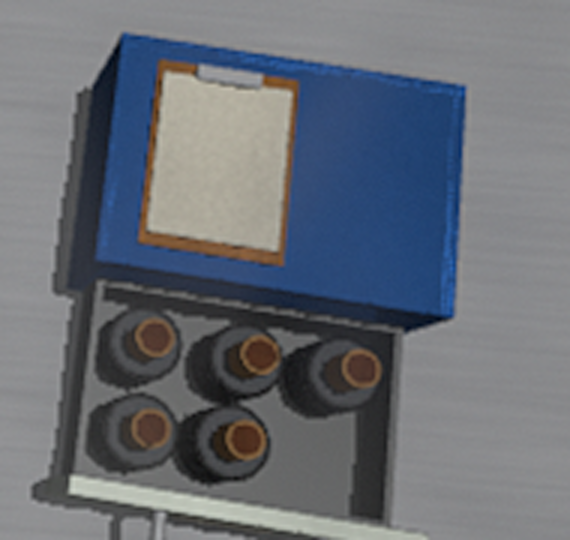

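Five bobbins stand in the open drawer. In the top crop (3×, offset 310,110) the stub tops are at (155,338), (261,355), (361,369), (151,428) and (244,440). In the side crop (offset 230,210) they are at (100,163), (108,252), (120,345), (13,173) and (18,250).

```bash
python3 - <<'E'
from h import *
np.set_printoptions(suppress=True,precision=4)
a=np.load('a.npy');b=np.load('b.npy')
def refine(im,p,dy):
    # dark-red inner disc centroid near p
    hsv=cv2.cvtColor(im,cv2.COLOR_RGB2HSV);x,y=np.round(p).astype(int)
    w=im[y-7:y+8,x-8:x+9].astype(int);m=(w[...,0]-w[...,2]>25)&(w[...,0]<140)
    n,l,s,c=cv2.connectedComponentsWithStats(m.astype(np.uint8))
    i=1+np.argmin([np.hypot(*(c[j]-[8,7])) -s[j,4]*.05 for j in range(1,n)]) if n>1 else 0
    return (c[i]+[x-8,y-7],s[i]) if n>1 else (p,None)
T=np.array([(155,338),(261,355),(361,369),(151,428),(244,440)])/3+[310,110]
S=np.array([(100,163),(108,252),(120,345),(13,173),(18,250)])/3+[230,210]
X=tri(S,T);print('tri',X)
print('top@.098',atz('top',T,.098));print('side@.098',atz('side',S,.098))
for p in T: print(p,refine(b,p,0))
for p in S: print(p,refine(a,p,0))
# tape line fit: centroid columns in first pic
im=cv2.imread('pics/t1.png',0);pts=[]
for x in range(110,285,3):
    y=round((358+(x/.64-166)*46/287)*.64);w=(170-im[y-5:y+6,x].astype(float)).clip(40,None)-40;pts.append((x,(w*np.arange(y-5,y+6)).sum()/w.sum()))
L=atz('top',pts,.1);k=np.polyfit(L[:,1],L[:,0],1);print('line top',k,np.abs(np.polyval(k,L[:,1])-L[:,0]).max())
im=cv2.imread('pics/s1.png',0);pts=[]
for y in range(126,214,3):
    w=(150-im[y,208:223].astype(float)).clip(20,None)-20;pts.append(((w*np.arange(208,223)).sum()/w.sum(),y))
L=atz('side',pts,.1);k=np.polyfit(L[:,1],L[:,0],1);print('line side',k,np.abs(np.polyval(k,L[:,1])-L[:,0]).max())
print('plate',atz('top',[104.6,227.7],.1))
E
```

```text
tri [[ 0.5806 -0.1571  0.0946]
 [ 0.5738 -0.2376  0.0955]
 [ 0.5696 -0.3128  0.0965]
 [ 0.5133 -0.1558  0.0946]
 [ 0.5096 -0.2253  0.0952]]
top@.098 [[ 0.578  -0.1562  0.098 ]
 [ 0.5718 -0.2366  0.098 ]
 [ 0.5674 -0.312   0.098 ]
 [ 0.5098 -0.1549  0.098 ]
 [ 0.5068 -0.2243  0.098 ]]
side@.098 [[ 0.5817 -0.1595  0.098 ]
 [ 0.5748 -0.2391  0.098 ]
 [ 0.5708 -0.3135  0.098 ]
 [ 0.5155 -0.1582  0.098 ]
 [ 0.5114 -0.2271  0.098 ]]
[361.6667 222.6667] (array([361.1045, 222.    ]), array([  1,   0,  13,  13, 134], dtype=int32))
[397.     228.3333] (array([396.1714, 227.8571]), array([  1,   1,  13,  13, 140], dtype=int32))
[430.3333 233.    ] (array([429.9635, 232.365 ]), array([  2,   0,  13,  13, 137], dtype=int32))
[360.3333 252.6667] (array([359.7899, 252.2609]), array([  2,   0,  13,  14, 138], dtype=int32))
[391.3333 256.6667] (array([391.4333, 256.14  ]), array([  2,   0,  14,  13, 150], dtype=int32))
[263.3333 264.3333] (array([263.0136, 265.1905]), array([  2,   2,  13,  13, 147], dtype=int32))
[266. 294.] (array([265.7733, 294.6395]), array([  1,   1,  15,  14, 172], dtype=int32))
[270. 325.] (array([269.7676, 325.7892]), array([  1,   1,  15,  14, 185], dtype=int32))
[234.3333 267.6667] (array([232.8025, 268.7654]), array([  0,   1,  14,  14, 162], dtype=int32))
[236.     293.3333] (array([235.1394, 294.2424]), array([  0,   2,  15,  13, 165], dtype=int32))
line top [0.0763 0.4838] 0.0006544845634127716
line side [0.0786 0.4851] 0.00026986887835789286
plate [[0.5171 0.4271 0.1   ]]
```

```bash
cat > look.py <<'E'
from h import *
def blobs(n):
    im=cams.snapshot(n);w=im.astype(int);m=((w[...,0]-w[...,2]>25)&(w[...,0]<140)).astype(np.uint8)
    m=cv2.morphologyEx(m,cv2.MORPH_OPEN,np.ones((5,5),np.uint8))
    k,l,s,c=cv2.connectedComponentsWithStats(m)
    return [c[i] for i in range(1,k) if 50<s[i,4]<260 and max(s[i,2:4])<20]
def look():
    a,b=blobs('side'),blobs('top');out=[]
    for z in(.098,.182):
        for q in b:
            for p in a:
                P,Q=atz('side',p,z)[0],atz('top',q,z)[0];X=tri(p,q)[0]
                if np.hypot(*(P-Q)[:2])<.013 and abs(X[2]-z)<.012: out.append(np.r_[(P+Q)[:2]/2,X[2]])
    return out
if __name__=='__main__':
    st();s=r.sense()
    for p in look():
        print(np.round(p,4),end=' '); go([p[0],p[1],.2 if p[2]<.14 else .3])
        if p[2]>.14:
            print('   line off',round(p[0]-(.4845+.0775*p[1]),4),'s',round((.427-p[1])/.997,4))
E
python3 look.py
```

```text
9.0 [0.4114 0.1033 0.2567] yaw tool x [ 0.066  0.998 -0.   ] y [ 0.998 -0.066 -0.   ] [-0.03  0.07  1.74 -0.    1.33  0.03] 0.03159418050804077
[ 0.5797 -0.1614  0.0865] to [np.float64(0.5797362130215885), np.float64(-0.16135306047439443), 0.2] tool d [-0.2534  0.1854  0.0567]
[ 0.5729 -0.2402  0.0872] to [np.float64(0.5728771215648627), np.float64(-0.24018782125902935), 0.2] tool d [-0.3325  0.1837  0.0567]
[ 0.511  -0.1599  0.086 ] to [np.float64(0.5110063266646077), np.float64(-0.159886122582784), 0.2] tool d [-0.2565  0.1167  0.0567]
[ 0.5084 -0.23    0.0873] to [np.float64(0.508437191489923), np.float64(-0.22997035429516455), 0.2] tool d [-0.3266  0.1187  0.0567]
```

```bash
sed -i 's/np.r_\[(P+Q)\[:2\]\/2,X\[2\]\]/X/; s/<.013 and abs(X\[2\]-z)<.012/<.025 and -.022<X[2]-z<.01/; s/go(\[p\[0\],p\[1\]/go([round(p[0],4),round(p[1],4)/' look.py; python3 look.py
```

```text
9.1 [0.4114 0.1037 0.2567] yaw tool x [ 0.065  0.998 -0.   ] y [ 0.998 -0.065 -0.   ] [-0.03  0.07  1.74 -0.    1.33  0.03] 0.031383326545212156
[ 0.5813 -0.1584  0.0866] to [np.float64(0.5813), np.float64(-0.1584), 0.2] tool d [-0.2507  0.1866  0.0568]
[ 0.5743 -0.2385  0.0873] to [np.float64(0.5743), np.float64(-0.2385), 0.2] tool d [-0.3311  0.1848  0.0568]
[ 0.5118 -0.1568  0.0862] to [np.float64(0.5118), np.float64(-0.1568), 0.2] tool d [-0.2537  0.1171  0.0568]
[ 0.5091 -0.2281  0.0874] to [np.float64(0.5091), np.float64(-0.2281), 0.2] tool d [-0.325   0.1191  0.0568]
```

Request:
move_arm --pt "-0.0405 0.0149 0 0" --pt "-0.0405 0.0149 0 0" --pt "-0.0405 0.0149 0 0" --pt "-0.0405 0.0149 0 0" --pt "-0.0405 0.0149 0 0" --pt "-0.0405 0.0149 0 0" --pt "-0.0405 0.0149 0 0" --pt "-0.0405 0.0149 0 0" --claw 0.5

```text
time_s: 10.0
tcp_pos: [0.5096, -0.2287, 0.2567]
tool_rot: [0.73, 0.684, 0.0, 0.0]
force: [0.6, -0.7, -0.3]
width: 0.0441
grasp_force: 0.0
```

Request:
move_arm --pt "0 0 0.045 0" --pt "0 0 0.045 0" --pt "0 0 0.02 0" --pt "0 0 0 0" --pt "0 0 0 0"

```text
time_s: 10.5
tcp_pos: [0.5098, -0.2271, 0.1477]
tool_rot: [0.729, 0.684, 0.0, 0.001]
force: [0.1, 0.2, 0.3]
width: 0.0438
grasp_force: 0.0
```

```bash
python3 -c "
from h import *
st();go([.509,-.2275,.074])"
```

```text
10.5 [ 0.5098 -0.2271  0.1477] yaw tool x [ 0.064  0.998 -0.001] y [ 0.998 -0.064  0.001] [-0.63  0.47  1.52 -0.    1.15 -0.56] 0.04375287699344603
to [0.509, -0.2275, 0.074] tool d [-0.0004 -0.0009  0.0737]
```

Request:
move_arm --pt "0 -0.0005 0.03 0" --pt "0 0 0.025 0" --pt "0 0 0.018 0" --pt "0 0 0 0" --pt "0 0 0 0"

```text
time_s: 11.0
tcp_pos: [0.5098, -0.2272, 0.0756]
tool_rot: [0.729, 0.684, 0.0, 0.001]
force: [0.6, -0.2, 1.0]
width: 0.044
grasp_force: 0.0
```

Request:
move_arm --pt "0 0 0 0" --pt "0 0 0 0" --pt "0 0 0 0" --pt "0 0 0 0" --pt "0 0 -0.01 0" --pt "0 0 -0.02 0" --pt "0 0 0 0" --claw 0 --squeeze 25

```text
time_s: 11.7
tcp_pos: [0.5099, -0.2273, 0.1062]
tool_rot: [0.729, 0.684, 0.0, 0.002]
force: [0.2, -1.3, -2.2]
width: 0.0293
grasp_force: 25.0
```

Request:
move_arm --pt "0 0 -0.041 0" --pt "0 0 -0.041 0" --pt "0 0 -0.041 0" --pt "0 0 -0.041 0" --pt "0.0442 -0.0025 0 0" --pt "0.0442 -0.0025 0 0" --pt "0.0442 -0.0025 0 0" --pt "0.0442 -0.0025 0 0"

```text
time_s: 12.5
tcp_pos: [0.5099, -0.0479, 0.2672]
tool_rot: [0.73, 0.684, -0.0, -0.0]
force: [0.6, 0.8, -2.3]
width: 0.0295
grasp_force: 25.0
```

Request:
move_arm --pt "0.0442 -0.0025 0 0" --pt "0.0442 -0.0025 0 0" --pt "0.0442 -0.0025 0 0" --pt "0.0442 -0.0025 0 0" --pt "0.0442 -0.0025 0 0" --pt "0.0442 -0.0025 0 0" --pt "0.0442 -0.0025 0 0" --pt "0.0442 -0.0025 0 0"

```text
time_s: 13.3
tcp_pos: [0.5126, 0.3064, 0.267]
tool_rot: [0.729, 0.684, -0.0, -0.0]
force: [1.7, 0.0, -2.0]
width: 0.0291
grasp_force: 25.0
```

Request:
move_arm --pt "0.0442 -0.0025 0 0" --pt "0.0442 -0.0025 0 0" --pt "0 0 0 0" --pt "0 0 0 0"

```text
time_s: 13.7
tcp_pos: [0.5134, 0.3935, 0.2664]
tool_rot: [0.729, 0.685, -0.001, -0.0]
force: [0.0, -1.0, -2.3]
width: 0.0293
grasp_force: 25.0
```

```bash
python3 -c "
from h import *
st();go([.5149,.3921,.1605])
a=snap('side');b=snap('top')
f=lambda i,y,x:cv2.cvtColor(cv2.resize(i[y:y+130,x:x+100],None,fx=4,fy=4,interpolation=2),cv2.COLOR_RGB2BGR)
cv2.imwrite('pics/c4.png',np.hstack([f(a,80,150),f(b,170,60)]))"
```

```text
13.7 [0.5134 0.3935 0.2664] yaw tool x [ 0.063  0.998 -0.001] y [ 0.998 -0.063 -0.001] [ 0.47  0.58  1.03 -0.    1.54  0.54] 0.029318330243177558
to [0.5149, 0.3921, 0.1605] tool d [-0.0012  0.0017  0.1059]
```

View pics/c4.png

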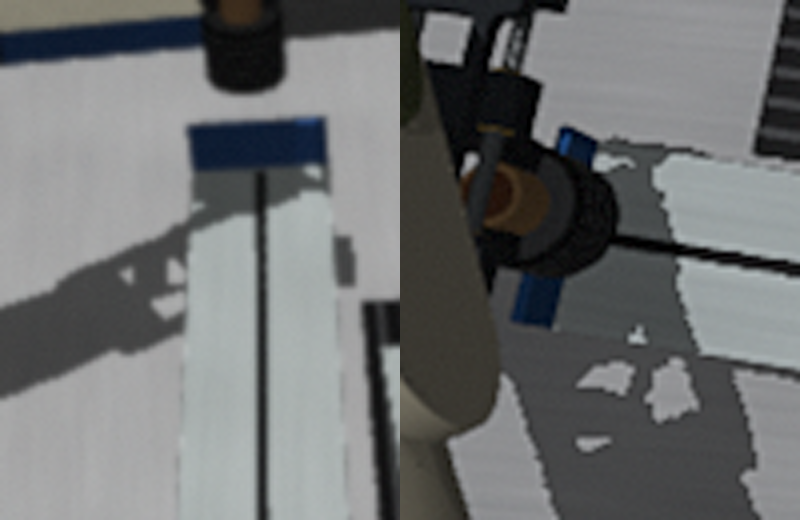

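The carried bobbin hangs over the end-plate end of the shelf, near (245,60) in the side crop and (560,210) in the top crop, in line with the tape. I'll lower it.

Request:
move_arm --pt "-0.001 0.0015 0.03 0" --pt "0 0 0.03 0" --pt "0 0 0.03 0" --pt "0 0 0.013 0" --pt "0 0 0 0" --pt "0 0 0 0"

```text
time_s: 14.4
tcp_pos: [0.5159, 0.3918, 0.1663]
tool_rot: [0.73, 0.684, 0.001, 0.0]
force: [-0.2, -0.1, -1.5]
width: 0.0294
grasp_force: 25.0
```

```bash
python3 -c "
from h import *
st();print(r.sense()['force']);go([.5149,.3921,.1605])
a=snap('side');b=snap('top')
f=lambda i,y,x:cv2.cvtColor(cv2.resize(i[y:y+65,x:x+50],None,fx=8,fy=8,interpolation=2),cv2.COLOR_RGB2BGR)
cv2.imwrite('pics/c5.png',np.hstack([f(a,90,190),f(b,200,80)]))"
```

```text
14.4 [0.5159 0.3918 0.1663] yaw tool x [0.065 0.998 0.001] y [ 0.998 -0.065  0.002] [ 0.47  0.64  1.19 -0.    1.31  0.53] 0.029445265745758287
[-0.20331582 -0.06474958 -1.49454502]
to [0.5149, 0.3921, 0.1605] tool d [ 0.0002 -0.001   0.0058]
```

View pics/c5.png

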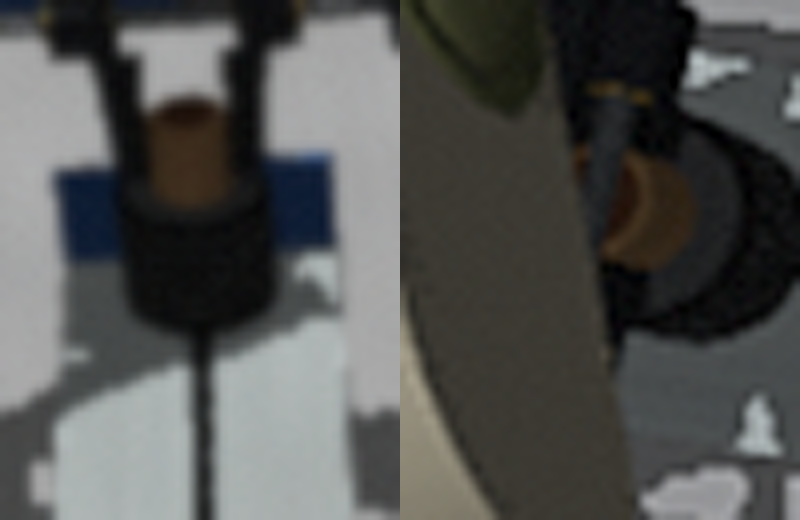

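In the side crop the bobbin is centred at x≈200 and the tape at ≈203, so it is on the line. I'll lower and release.

Request:
move_arm --pt "0 -0.0005 0.004 0" --pt "0 0 0.0015 0" --pt "0 0 0 0" --pt "0 0 0 0"

```text
time_s: 14.9
tcp_pos: [0.5147, 0.392, 0.1593]
tool_rot: [0.729, 0.684, 0.0, 0.0]
force: [-0.2, -0.1, -2.3]
width: 0.0297
grasp_force: 25.0
```

Request:
move_arm --pt "0 0 0 0" --pt "0 0 0 0" --pt "0 0 0 0" --pt "0 0 -0.02 0" --pt "0 0 -0.04 0" --pt "0 0 -0.05 0" --pt "0 0 0 0" --claw 0.5

```text
time_s: 15.6
tcp_pos: [0.5162, 0.3929, 0.2768]
tool_rot: [0.729, 0.684, 0.006, 0.002]
force: [-0.5, 0.7, 0.1]
width: 0.0439
grasp_force: 0.0
```

Request:
move_arm --pt "-0.045 0 0 0" --pt "-0.045 0 0 0" --pt "-0.045 0 0 0" --pt "-0.045 0 0 0" --pt "-0.045 -0.02 0 0" --pt "-0.045 -0.02 0 0" --pt "0 0 0 0" --pt "0 0 0 0"

```text
time_s: 16.4
tcp_pos: [0.4576, 0.1248, 0.2696]
tool_rot: [0.73, 0.683, 0.001, 0.0]
force: [-0.2, 0.6, -0.3]
width: 0.0444
grasp_force: 0.0
```

```bash
python3 look.py; python3 -c "
from h import *
for n in('side','top'):
  for d in cams.recognise(n,'bobbin1'): print(n,np.round(d['point'],3),round(d['score'],2))"
```

```text
16.4 [0.4576 0.1248 0.2696] yaw tool x [0.066 0.998 0.   ] y [ 0.998 -0.066  0.001] [0.02 0.18 1.59 0.   1.37 0.08] 0.04436588901691055
[ 0.5812 -0.1585  0.0862] to [np.float64(0.5812), np.float64(-0.1585), 0.2] tool d [-0.276   0.1411  0.0693]
[ 0.5743 -0.2385  0.0872] to [np.float64(0.5743), np.float64(-0.2385), 0.2] tool d [-0.3563  0.1393  0.0692]
[ 0.5122 -0.1574  0.0869] to [np.float64(0.5122), np.float64(-0.1574), 0.2] tool d [-0.2793  0.0721  0.0692]
side [ 0.577 -0.169  0.063] 0.87
side [ 0.569 -0.328  0.063] 0.84
side [ 0.568 -0.249  0.065] 0.81
side [ 0.507 -0.169  0.065] 0.74
side [0.52  0.365 0.138] 0.59
top [ 0.568 -0.299  0.065] 0.93
top [0.513 0.382 0.149] 0.91
top [ 0.569 -0.148  0.067] 0.89
top [ 0.57  -0.226  0.064] 0.8
top [ 0.506 -0.15   0.067] 0.62
```

Request:
move_arm --pt "-0.04 0.0103 0 0" --pt "-0.04 0.0103 0 0" --pt "-0.04 0.0103 0 0" --pt "-0.04 0.0103 0 0" --pt "-0.04 0.0103 0 0" --pt "-0.04 0.0103 0 0" --pt "-0.04 0.0103 0 0" --pt "0 0 0 0"

```text
time_s: 17.4
tcp_pos: [0.5122, -0.1622, 0.2681]
tool_rot: [0.73, 0.683, -0.0, -0.0]
force: [-0.2, -0.2, -0.1]
width: 0.0443
grasp_force: 0.0
```

Request:
move_arm --pt "0 0 0.04 0" --pt "0 0 0.04 0" --pt "0 0 0.04 0" --pt "0 0 0 0" --pt "0 0 0 0"

```text
time_s: 17.9
tcp_pos: [0.5121, -0.1583, 0.1502]
tool_rot: [0.729, 0.684, 0.0, 0.0]
force: [0.8, 0.5, 0.7]
width: 0.044
grasp_force: 0.0
```

```bash
python3 -c "
from h import *
st();go([.512,-.1572,.0745])"
```

```text
17.9 [ 0.5121 -0.1583  0.1502] yaw tool x [0.063 0.998 0.   ] y [ 0.998 -0.063  0.   ] [-0.52  0.42  1.59  0.    1.13 -0.46] 0.04404721850999066
to [0.512, -0.1572, 0.0745] tool d [ 0.0011 -0.0002  0.0757]
```

Request:
move_arm --pt "0.001 0 0.03 0" --pt "0 0 0.027 0" --pt "0 0 0.018 0" --pt "0 0 0 0" --pt "0 0 0 0"

```text
time_s: 18.4
tcp_pos: [0.5127, -0.1583, 0.0764]
tool_rot: [0.729, 0.684, 0.001, 0.002]
force: [0.8, 0.5, 0.4]
width: 0.044
grasp_force: 0.0
```

Request:
move_arm --pt "0 0 0 0" --pt "0 0 0 0" --pt "0 0 0 0" --pt "0 0 0 0" --pt "0 0 -0.01 0" --pt "0 0 -0.02 0" --pt "0 0 0 0" --claw 0

```text
time_s: 19.1
tcp_pos: [0.5125, -0.1585, 0.1067]
tool_rot: [0.729, 0.684, 0.001, 0.002]
force: [-0.1, -0.7, -2.0]
width: 0.0293
grasp_force: 25.0
```

Request:
move_arm --pt "0 0 -0.041 0" --pt "0 0 -0.041 0" --pt "0 0 -0.041 0" --pt "0 0 -0.041 0" --pt "0.044 -0.003 0 0" --pt "0.044 -0.003 0 0" --pt "0.044 -0.003 0 0" --pt "0.044 -0.003 0 0"

```text
time_s: 19.9
tcp_pos: [0.5104, 0.0201, 0.2678]
tool_rot: [0.73, 0.684, -0.0, -0.0]
force: [1.5, 0.4, -1.6]
width: 0.0293
grasp_force: 25.0
```

Request:
move_arm --pt "0.044 -0.003 0 0" --pt "0.044 -0.003 0 0" --pt "0.044 -0.003 0 0" --pt "0.044 -0.003 0 0" --pt "0.044 -0.003 0 0" --pt "0.044 -0.003 0 0" --pt "0.044 -0.003 0 0" --pt "0 0 0 0"

```text
time_s: 20.7
tcp_pos: [0.5084, 0.3314, 0.2668]
tool_rot: [0.728, 0.686, -0.0, -0.001]
force: [0.0, -0.6, -2.9]
width: 0.0296
grasp_force: 25.0
```

Request:
move_arm --pt "0 0 0.03 0" --pt "0 0 0.02 0" --pt "0 0 0 0" --pt "0 0 0 0"

```text
time_s: 21.1
tcp_pos: [0.5099, 0.3268, 0.2187]
tool_rot: [0.73, 0.684, 0.0, 0.0]
force: [0.5, -0.0, -1.7]
width: 0.0292
grasp_force: 25.0
```

```bash
python3 -c "
from h import *
st();go([.5098,.3263,.1595])
a=snap('side');b=snap('top')
f=lambda i,y,x:cv2.cvtColor(cv2.resize(i[y:y+65,x:x+50],None,fx=8,fy=8,interpolation=2),cv2.COLOR_RGB2BGR)
cv2.imwrite('pics/c6.png',np.hstack([f(a,90,190),f(b,195,80)]))"
```

```text
21.1 [0.5099 0.3268 0.2187] yaw tool x [ 0.065  0.998 -0.   ] y [ 0.998 -0.065  0.   ] [ 0.38  0.51  1.27 -0.    1.37  0.44] 0.029232034842395085
to [0.5098, 0.3263, 0.1595] tool d [-0.0006 -0.      0.0592]
```

View pics/c6.png

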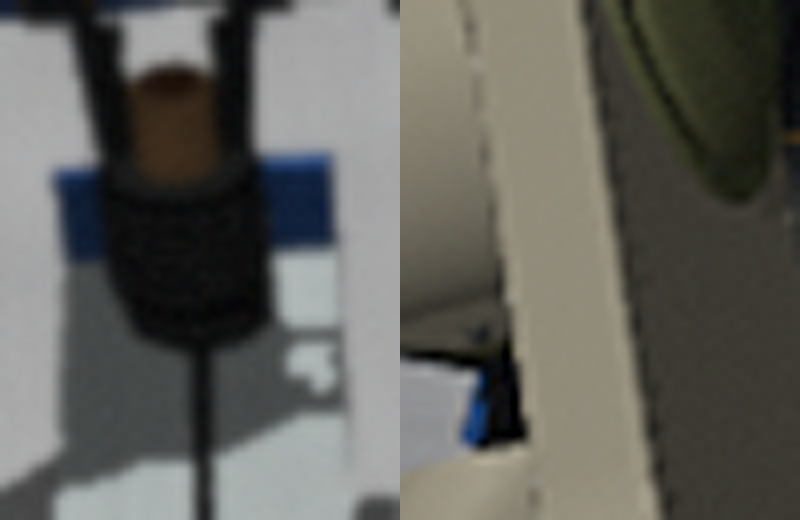

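The carried bobbin, at (190,260) in the side crop, hides the first one and hangs over the line. I'll lower and release.

Request:
move_arm --pt "-0.0005 0 0.03 0" --pt "0 0 0.02 0" --pt "0 0 0.007 0" --pt "0 0 0.0025 0" --pt "0 0 0 0" --pt "0 0 0 0"

```text
time_s: 21.8
tcp_pos: [0.5101, 0.3269, 0.1598]
tool_rot: [0.729, 0.684, 0.001, 0.0]
force: [-0.4, 0.2, -1.3]
width: 0.0292
grasp_force: 25.0
```

Request:
move_arm --pt "0 0 0 0" --pt "0 0 0 0" --pt "0 0 0 0" --pt "0 0 -0.02 0" --pt "0 0 -0.04 0" --pt "0 0 -0.05 0" --pt "0 0 0 0" --claw 0.5

```text
time_s: 22.5
tcp_pos: [0.5113, 0.3275, 0.2759]
tool_rot: [0.729, 0.684, 0.006, 0.002]
force: [0.4, -0.5, -0.1]
width: 0.0441
grasp_force: 0.0
```

Request:
move_arm --pt "-0.045 0 0 0" --pt "-0.045 -0.01 0 0" --pt "-0.045 -0.01 0 0" --pt "-0.045 -0.015 0 0" --pt "-0.045 -0.015 0 0" --pt "0 0 0 0" --pt "0 0 0 0"

```text
time_s: 23.2
tcp_pos: [0.4454, 0.105, 0.269]
tool_rot: [0.73, 0.683, 0.0, 0.0]
force: [0.2, 0.7, 0.5]
width: 0.0437
grasp_force: 0.0
```

```bash
python3 look.py; python3 -c "
from h import *
for n in('side','top'):
  for d in cams.recognise(n,'bobbin1'): print(n,np.round(d['point'],3),round(d['score'],2))
a=snap('side');b=snap('top')
f=lambda i,y,x:cv2.cvtColor(cv2.resize(i[y:y+100,x:x+76],None,fx=5,fy=5,interpolation=2),cv2.COLOR_RGB2BGR)
cv2.imwrite('pics/c7.png',np.hstack([f(a,70,170),f(b,175,80)]))"
```

```text
23.2 [0.4454 0.105  0.269 ] yaw tool x [0.066 0.998 0.   ] y [ 0.998 -0.066  0.001] [-0.03  0.14  1.64  0.    1.36  0.04] 0.04371712862168097
[ 0.5812 -0.1585  0.0863] to [np.float64(0.5812), np.float64(-0.1585), 0.2] tool d [-0.2555  0.1521  0.0687]
[0.5174 0.4281 0.0924] to [np.float64(0.5174), np.float64(0.4281), 0.2] tool d [0.3259 0.0513 0.0688]
[ 0.5743 -0.2384  0.0874] to [np.float64(0.5743), np.float64(-0.2384), 0.2] tool d [-0.3357  0.1503  0.0686]
side [ 0.577 -0.169  0.064] 0.8
side [ 0.568 -0.25   0.061] 0.78
side [0.505 0.308 0.143] 0.72
side [0.514 0.376 0.163] 0.59
top [ 0.567 -0.299  0.064] 0.86
top [0.51  0.386 0.148] 0.84
top [ 0.571 -0.148  0.066] 0.83
top [0.508 0.316 0.151] 0.58
```

View pics/c7.png

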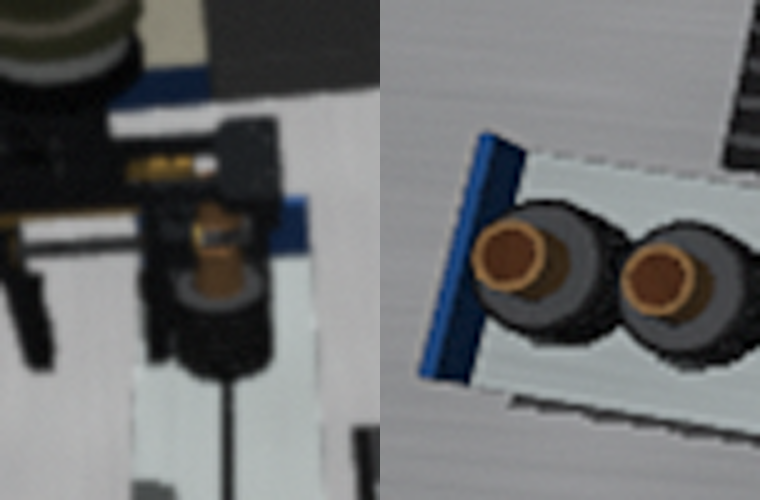

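The top crop shows two bobbins on the tape, with stub rims at (509,255) and (659,280), the first close to the plate. I'll check those positions while moving on.

Request:
move_arm --pt "-0.0365 0.0217 0 0" --pt "-0.0365 0.0217 0 0" --pt "-0.0365 0.0217 0 0" --pt "-0.0365 0.0217 0 0" --pt "-0.0365 0.0217 0 0" --pt "-0.0365 0.0217 0 0" --pt "-0.0365 0.0217 0 0" --pt "0 0 0 0"

```text
time_s: 24.3
tcp_pos: [0.5816, -0.1628, 0.2669]
tool_rot: [0.731, 0.683, -0.001, -0.001]
force: [-0.2, 1.1, -0.4]
width: 0.0442
grasp_force: 0.0
```

Request:
move_arm --pt "0 0 0.04 0" --pt "0 0 0.04 0" --pt "0 0 0.04 0" --pt "0 0 0 0" --pt "0 0 0 0"

```text
time_s: 24.8
tcp_pos: [0.5809, -0.1588, 0.1499]
tool_rot: [0.729, 0.684, 0.0, 0.0]
force: [0.6, -0.2, 0.2]
width: 0.0439
grasp_force: 0.0
```

```bash
python3 -c "
from h import *
p=atz('top',[(105.8,226),(135.8,231)],.182);print(p,p[:,0]-(.4845+.0775*p[:,1]))
st();go([.5808,-.158,.0755])"
```

```text
[[0.51297149 0.39155706 0.182     ]
 [0.50791659 0.32813712 0.182     ]] [-0.00187418 -0.00201404]
24.8 [ 0.5809 -0.1588  0.1499] yaw tool x [ 0.063  0.998 -0.   ] y [ 0.998 -0.063  0.001] [-0.46  0.56  1.37  0.    1.21 -0.4 ] 0.04388734389227685
to [0.5808, -0.158, 0.0755] tool d [ 0.0008 -0.0002  0.0744]
```

Request:
move_arm --pt "0.0005 0 0.03 0" --pt "0 0 0.026 0" --pt "0 0 0.018 0" --pt "0 0 0 0" --pt "0 0 0 0"

```text
time_s: 25.3
tcp_pos: [0.5816, -0.1591, 0.0772]
tool_rot: [0.729, 0.684, 0.001, 0.002]
force: [0.8, -0.4, 0.7]
width: 0.044
grasp_force: 0.0
```

Request:
move_arm --pt "0 0 0 0" --pt "0 0 0 0" --pt "0 0 0 0" --pt "0 0 0 0" --pt "0 0 -0.01 0" --pt "0 0 -0.02 0" --pt "0 0 0 0" --claw 0

```text
time_s: 26.0
tcp_pos: [0.5815, -0.1593, 0.1073]
tool_rot: [0.729, 0.684, 0.001, 0.002]
force: [-0.0, -0.3, -3.5]
width: 0.0294
grasp_force: 25.0
```

Request:
move_arm --pt "0 0 -0.041 0" --pt "0 0 -0.041 0" --pt "0 0 -0.041 0" --pt "0 0 -0.041 0" --pt "0.0414 -0.0103 0 0" --pt "0.0414 -0.0103 0 0" --pt "0.0414 -0.0103 0 0" --pt "0.0414 -0.0103 0 0"

```text
time_s: 26.8
tcp_pos: [0.5492, 0.0106, 0.2681]
tool_rot: [0.73, 0.684, -0.0, -0.0]
force: [0.3, -0.1, -2.7]
width: 0.0293
grasp_force: 25.0
```

Request:
move_arm --pt "0.0414 -0.0103 0 0" --pt "0.0414 -0.0103 0 0" --pt "0.0414 -0.0103 0 0" --pt "0.0414 -0.0103 0 0" --pt "0.0414 -0.0103 0 0" --pt "0.0414 -0.0103 0 0" --pt "0 0 0 0"

```text
time_s: 27.5
tcp_pos: [0.5026, 0.265, 0.2679]
tool_rot: [0.728, 0.686, -0.0, -0.001]
force: [0.1, -0.3, -2.3]
width: 0.0293
grasp_force: 25.0
```

Request:
move_arm --pt "0 0 0.03 0" --pt "0 0 0.02 0" --pt "0 0 0 0" --pt "0 0 0 0"

```text
time_s: 27.9
tcp_pos: [0.5045, 0.2605, 0.2191]
tool_rot: [0.73, 0.684, -0.0, 0.0]
force: [-0.2, 0.2, -2.1]
width: 0.0293
grasp_force: 25.0
```

```bash
python3 -c "
from h import *
st();go([.5047,.2605,.1605])"
```

```text
27.9 [0.5045 0.2605 0.2191] yaw tool x [ 0.065  0.998 -0.   ] y [ 0.998 -0.065  0.   ] [ 0.27  0.42  1.4  -0.    1.32  0.34] 0.029279462271643967
to [0.5047, 0.2605, 0.1605] tool d [-0.      0.0002  0.0586]
```

Request:
move_arm --pt "0 0 0.03 0" --pt "0 0 0.02 0" --pt "0 0 0.006 0" --pt "0 0 0.0025 0" --pt "0 0 0 0" --pt "0 0 0 0"

```text
time_s: 28.5
tcp_pos: [0.5048, 0.261, 0.1615]
tool_rot: [0.729, 0.684, 0.001, 0.001]
force: [-0.3, 0.2, -3.4]
width: 0.0292
grasp_force: 25.0
```

Request:
move_arm --pt "0 0 0 0" --pt "0 0 0 0" --pt "0 0 0 0" --pt "0 0 -0.02 0" --pt "0 0 -0.04 0" --pt "0 0 -0.05 0" --pt "0 0 0 0" --claw 0.5

```text
time_s: 29.2
tcp_pos: [0.506, 0.2615, 0.2771]
tool_rot: [0.729, 0.684, 0.005, 0.003]
force: [0.8, 0.5, 0.2]
width: 0.0438
grasp_force: 0.0
```

Request:
move_arm --pt "-0.045 -0.01 0 0" --pt "-0.045 -0.01 0 0" --pt "-0.045 -0.01 0 0" --pt "-0.045 0 0 0" --pt "0 0 0 0" --pt "0 0 0 0"

```text
time_s: 29.8
tcp_pos: [0.4628, 0.0828, 0.2702]
tool_rot: [0.73, 0.683, 0.0, -0.0]
force: [-1.0, 0.3, 0.1]
width: 0.0443
grasp_force: 0.0
```

```bash
python3 look.py; python3 -c "
from h import *
for n in('side','top'):
  for d in cams.recognise(n,'bobbin1'): print(n,np.round(d['point'],3),round(d['score'],2))"
```

```text
29.8 [0.4628 0.0828 0.2702] yaw tool x [0.066 0.998 0.   ] y [ 0.998 -0.066  0.   ] [-0.07  0.17  1.6   0.    1.37 -0.01] 0.04431913635928982
[ 0.5744 -0.2386  0.0871] to [np.float64(0.5744), np.float64(-0.2386), 0.2] tool d [-0.3149  0.1318  0.07  ]
[0.5147 0.355  0.1023] to [np.float64(0.5147), np.float64(0.355), 0.2] tool d [0.2737 0.0347 0.0701]
[0.5087 0.2688 0.1631] to [np.float64(0.5087), np.float64(0.2688), 0.3] tool d [ 0.1873  0.0341 -0.0299]
   line off 0.0034 s 0.1587
side [ 0.568 -0.25   0.065] 0.83
side [0.507 0.243 0.136] 0.72
side [ 0.568 -0.325  0.06 ] 0.65
side [0.528 0.32  0.152] 0.59
side [0.531 0.376 0.153] 0.47
top [ 0.569 -0.228  0.063] 0.87
top [0.505 0.315 0.154] 0.74
top [ 0.567 -0.299  0.066] 0.72
top [0.508 0.384 0.149] 0.62
top [0.496 0.258 0.151] 0.6
top [0.686 0.286 0.034] 0.27
```

Request:
move_arm --pt "-0.0393 0.0164 0 0" --pt "-0.0393 0.0164 0 0" --pt "-0.0393 0.0164 0 0" --pt "-0.0393 0.0164 0 0" --pt "-0.0393 0.0164 0 0" --pt "-0.0393 0.0164 0 0" --pt "-0.0393 0.0164 0 0" --pt "-0.0393 0.0164 0 0"

```text
time_s: 30.8
tcp_pos: [0.5744, -0.2396, 0.2699]
tool_rot: [0.729, 0.685, 0.0, -0.0]
force: [-0.3, 0.7, 1.3]
width: 0.0439
grasp_force: 0.0
```

Request:
move_arm --pt "0 0 0.04 0" --pt "0 0 0.04 0" --pt "0 0 0.04 0" --pt "0 0 0 0" --pt "0 0 0 0"

```text
time_s: 31.3
tcp_pos: [0.5742, -0.2385, 0.1512]
tool_rot: [0.729, 0.684, 0.0, 0.0]
force: [-0.4, 0.2, 0.9]
width: 0.044
grasp_force: 0.0
```

```bash
python3 -c "
from h import *
st();go([.574,-.2382,.0755])"
```

```text
31.3 [ 0.5742 -0.2385  0.1512] yaw tool x [ 0.063  0.998 -0.   ] y [ 0.998 -0.063  0.   ] [-0.58  0.6   1.3   0.    1.24 -0.52] 0.043950494858659005
to [0.574, -0.2382, 0.0755] tool d [ 0.0003 -0.0002  0.0757]
```

Request:
move_arm --pt "0 0 0.03 0" --pt "0 0 0.027 0" --pt "0 0 0.0185 0" --pt "0 0 0 0" --pt "0 0 0 0"

```text
time_s: 31.8
tcp_pos: [0.5747, -0.2394, 0.0772]
tool_rot: [0.729, 0.684, 0.0, 0.002]
force: [0.4, 0.2, 0.6]
width: 0.0443
grasp_force: 0.0
```

Request:
move_arm --pt "0 0 0 0" --pt "0 0 0 0" --pt "0 0 0 0" --pt "0 0 0 0" --pt "0 0 -0.01 0" --pt "0 0 -0.02 0" --pt "0 0 0 0" --claw 0

```text
time_s: 32.5
tcp_pos: [0.5743, -0.2396, 0.1072]
tool_rot: [0.729, 0.684, 0.0, 0.002]
force: [0.8, -0.1, -2.5]
width: 0.0293
grasp_force: 25.0
```

Request:
move_arm --pt "0 0 -0.041 0" --pt "0 0 -0.041 0" --pt "0 0 -0.041 0" --pt "0 0 -0.041 0" --pt "0.0427 -0.0102 0 0" --pt "0.0427 -0.0102 0 0" --pt "0.0427 -0.0102 0 0" --pt "0.0427 -0.0102 0 0"

```text
time_s: 33.3
tcp_pos: [0.5429, -0.0643, 0.2679]
tool_rot: [0.73, 0.684, -0.0, -0.001]
force: [0.0, 0.5, -3.2]
width: 0.0292
grasp_force: 25.0
```

Request:
move_arm --pt "0.0427 -0.0102 0 0" --pt "0.0427 -0.0102 0 0" --pt "0.0427 -0.0102 0 0" --pt "0.0427 -0.0102 0 0" --pt "0.0427 -0.0102 0 0" --pt "0.0427 -0.0102 0 0" --pt "0 0 0 0"

```text
time_s: 34.0
tcp_pos: [0.4975, 0.1978, 0.268]
tool_rot: [0.728, 0.686, -0.0, -0.001]
force: [0.0, -0.8, -2.4]
width: 0.0292
grasp_force: 25.0
```

Request:
move_arm --pt "0 0 0.03 0" --pt "0 0 0.02 0" --pt "0 0 0 0" --pt "0 0 0 0"

```text
time_s: 34.4
tcp_pos: [0.4993, 0.1933, 0.2191]
tool_rot: [0.73, 0.684, -0.0, -0.0]
force: [-0.3, -0.4, -2.6]
width: 0.0296
grasp_force: 25.0
```

```bash
python3 -c "
from h import *
st();go([.4996,.1947,.1605])"
```

```text
34.4 [0.4993 0.1933 0.2191] yaw tool x [ 0.065  0.998 -0.   ] y [ 0.998 -0.065 -0.   ] [ 0.15  0.35  1.5  -0.    1.29  0.22] 0.02956647187252839
to [0.4996, 0.1947, 0.1605] tool d [0.0014 0.0002 0.0586]
```

Request:
move_arm --pt "0.001 0 0.03 0" --pt "0 0 0.02 0" --pt "0 0 0.006 0" --pt "0 0 0.0025 0" --pt "0 0 0 0" --pt "0 0 0 0"

```text
time_s: 35.0
tcp_pos: [0.4998, 0.1947, 0.1615]
tool_rot: [0.729, 0.684, 0.001, 0.001]
force: [-0.5, -1.5, -3.6]
width: 0.0294
grasp_force: 25.0
```

Request:
move_arm --pt "0 0 0 0" --pt "0 0 0 0" --pt "0 0 0 0" --pt "0 0 -0.02 0" --pt "0 0 -0.04 0" --pt "0 0 -0.05 0" --pt "0 0 0 0" --claw 0.5

```text
time_s: 35.7
tcp_pos: [0.5011, 0.1951, 0.2767]
tool_rot: [0.729, 0.684, 0.005, 0.003]
force: [0.4, -0.9, 0.2]
width: 0.0437
grasp_force: 0.0
```

Request:
move_arm --pt "-0.045 -0.02 0 0" --pt "-0.045 -0.02 0 0" --pt "-0.045 -0.02 0 0" --pt "0 0 0 0" --pt "0 0 0 0"

```text
time_s: 36.2
tcp_pos: [0.4307, 0.0634, 0.2704]
tool_rot: [0.73, 0.683, 0.0, 0.0]
force: [0.5, 0.7, -0.2]
width: 0.0442
grasp_force: 0.0
```

```bash
sed -i 's/look.py/look.py/' look.py; python3 - <<'E'
from h import *
st()
a=snap('side');b=snap('top')
for n in('side','top'):
  for d in cams.recognise(n,'bobbin1'): print(n,np.round(d['point'],3),round(d['score'],2))
f=lambda i,y,x:cv2.cvtColor(cv2.resize(i[y:y+130,x:x+100],None,fx=4,fy=4,interpolation=2),cv2.COLOR_RGB2BGR)
cv2.imwrite('pics/c8.png',np.hstack([f(a,250,220),f(b,180,380)]))
E
```

```text
36.2 [0.4307 0.0634 0.2704] yaw tool x [0.066 0.998 0.   ] y [ 0.998 -0.066  0.001] [-0.12  0.09  1.69  0.    1.36 -0.06] 0.044152520937294576
side [0.498 0.182 0.146] 0.94
side [ 0.569 -0.325  0.061] 0.91
side [0.504 0.255 0.148] 0.53
side [0.538 0.385 0.13 ] 0.49
top [0.5   0.327 0.152] 0.91
top [0.512 0.391 0.149] 0.87
top [0.499 0.259 0.151] 0.81
top [0.498 0.194 0.152] 0.78
top [ 0.567 -0.299  0.064] 0.72
```

View pics/c8.png

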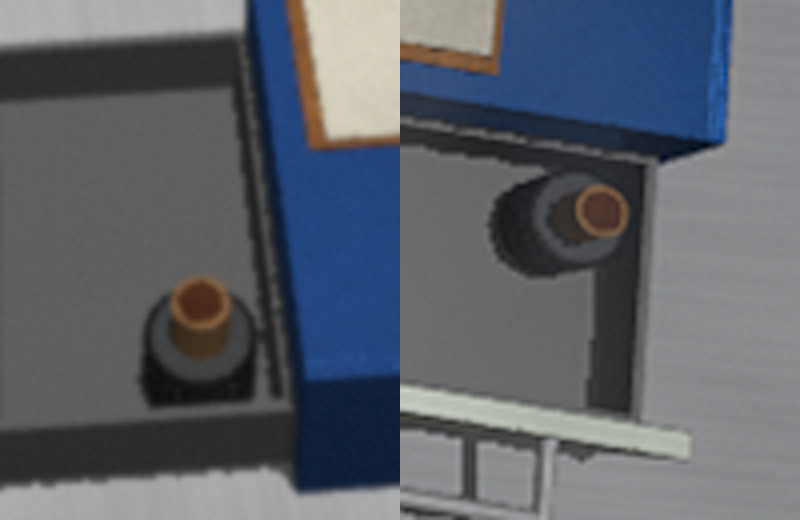

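One bobbin is left in the drawer, with its stub at (200,303) in the side crop and (602,211) in the top crop. It has not moved since the first measurement.

Request:
move_arm --pt "-0.0407 0.0181 0 0" --pt "-0.0407 0.0181 0 0" --pt "-0.0407 0.0181 0 0" --pt "-0.0407 0.0181 0 0" --pt "-0.0407 0.0181 0 0" --pt "-0.0407 0.0181 0 0" --pt "-0.0407 0.0181 0 0" --pt "-0.0407 0.0181 0 0"

```text
time_s: 37.2
tcp_pos: [0.5554, -0.2713, 0.2696]
tool_rot: [0.729, 0.685, 0.0, -0.0]
force: [0.2, -0.4, 0.5]
width: 0.044
grasp_force: 0.0
```

Request:
move_arm --pt "-0.0407 0.0181 0 0" --pt "0 0 0.04 0" --pt "0 0 0.04 0" --pt "0 0 0.04 0" --pt "0 0 0 0" --pt "0 0 0 0"

```text
time_s: 37.8
tcp_pos: [0.5705, -0.3117, 0.151]
tool_rot: [0.729, 0.684, 0.0, 0.0]
force: [-0.1, -0.1, 0.8]
width: 0.0444
grasp_force: 0.0
```

```bash
python3 -c "
from h import *
p=tri([(270,325.75)],[(430.5,232.75)])[0];print(p)
st();go([*p[:2],.0755])"
```

```text
[ 0.56979259 -0.31366343  0.09523273]
37.8 [ 0.5705 -0.3117  0.151 ] yaw tool x [ 0.063  0.998 -0.   ] y [ 0.998 -0.063  0.   ] [-0.68  0.66  1.2   0.    1.29 -0.62] 0.04437404898377619
to [np.float64(0.5697925890118162), np.float64(-0.31366342966931504), 0.0755] tool d [-0.002  -0.0006  0.0755]
```

Request:
move_arm --pt "-0.0015 -0.0005 0.03 0" --pt "0 0 0.027 0" --pt "0 0 0.0185 0" --pt "0 0 0 0" --pt "0 0 0 0"

```text
time_s: 38.3
tcp_pos: [0.5703, -0.3142, 0.0773]
tool_rot: [0.729, 0.684, 0.0, 0.002]
force: [0.5, 0.3, 0.8]
width: 0.044
grasp_force: 0.0
```

Request:
move_arm --pt "0 0 0 0" --pt "0 0 0 0" --pt "0 0 0 0" --pt "0 0 0 0" --pt "0 0 -0.01 0" --pt "0 0 -0.02 0" --pt "0 0 0 0" --claw 0

```text
time_s: 39.0
tcp_pos: [0.5698, -0.3142, 0.1072]
tool_rot: [0.729, 0.684, 0.0, 0.002]
force: [-0.0, -1.5, -2.7]
width: 0.0292
grasp_force: 25.0
```

Request:
move_arm --pt "0 0 -0.041 0" --pt "0 0 -0.041 0" --pt "0 0 -0.041 0" --pt "0 0 -0.041 0" --pt "0.0437 -0.0104 0 0" --pt "0.0437 -0.0104 0 0" --pt "0.0437 -0.0104 0 0" --pt "0.0437 -0.0104 0 0"

```text
time_s: 39.8
tcp_pos: [0.5379, -0.1348, 0.2679]
tool_rot: [0.73, 0.684, -0.0, -0.001]
force: [0.7, -0.1, -2.2]
width: 0.0293
grasp_force: 25.0
```

Request:
move_arm --pt "0.0437 -0.0104 0 0" --pt "0.0437 -0.0104 0 0" --pt "0.0437 -0.0104 0 0" --pt "0.0437 -0.0104 0 0" --pt "0.0437 -0.0104 0 0" --pt "0.0437 -0.0104 0 0" --pt "0 0 0 0"

```text
time_s: 40.5
tcp_pos: [0.4918, 0.1334, 0.2682]
tool_rot: [0.728, 0.686, -0.0, -0.001]
force: [0.3, -1.4, -2.5]
width: 0.0295
grasp_force: 25.0
```

Request:
move_arm --pt "0 0 0.03 0" --pt "0 0 0.02 0" --pt "0 0 0 0" --pt "0 0 0 0"

```text
time_s: 40.9
tcp_pos: [0.4935, 0.1288, 0.219]
tool_rot: [0.73, 0.684, -0.0, -0.0]
force: [0.4, -0.2, -3.2]
width: 0.0294
grasp_force: 25.0
```

```bash
python3 -c "
from h import *
st();go([.4945,.1289,.1605])"
```

```text
40.9 [0.4935 0.1288 0.219 ] yaw tool x [ 0.065  0.998 -0.   ] y [ 0.998 -0.065 -0.   ] [ 0.03  0.3   1.57 -0.    1.27  0.09] 0.02939245539783651
to [0.4945, 0.1289, 0.1605] tool d [0.0001 0.001  0.0585]
```

Request:
move_arm --pt "0 0.001 0.03 0" --pt "0 0 0.02 0" --pt "0 0 0.006 0" --pt "0 0 0.0025 0" --pt "0 0 0 0" --pt "0 0 0 0"

```text
time_s: 41.5
tcp_pos: [0.4949, 0.1291, 0.1614]
tool_rot: [0.729, 0.684, 0.001, 0.001]
force: [-0.3, -0.1, -3.3]
width: 0.0291
grasp_force: 25.0
```

Request:
move_arm --pt "0 0 0 0" --pt "0 0 0 0" --pt "0 0 0 0" --pt "0 0 -0.02 0" --pt "0 0 -0.04 0" --pt "0 0 -0.05 0" --pt "0 0 0 0" --claw 0.5

```text
time_s: 42.2
tcp_pos: [0.4963, 0.1292, 0.2765]
tool_rot: [0.729, 0.684, 0.004, 0.004]
force: [0.1, 0.2, 0.0]
width: 0.0439
grasp_force: 0.0
```

Request:
move_arm --pt "-0.044 -0.013 0 0" --pt "-0.044 -0.013 0 0" --pt "-0.044 -0.014 0 0" --pt "-0.044 -0.014 0 0" --pt "-0.044 -0.014 0 0" --pt "-0.044 0 0 0" --pt "-0.044 0 0 0" --pt "-0.044 0 0 0" --claw 0.45

```text
time_s: 43.0
tcp_pos: [0.4033, -0.2196, 0.2701]
tool_rot: [0.73, 0.684, 0.0, 0.0]
force: [1.3, -0.1, -0.1]
width: 0.0399
grasp_force: 0.0
```

```bash
python3 - <<'E'
from h import *
st();go([.401,-.2265,.18])
a=snap('side');b=snap('top')
for n in('side','top'):
  for d in cams.recognise(n,'bobbin1'): print(n,np.round(d['point'],3),round(d['score'],2))
f=lambda i,y,x:cv2.cvtColor(cv2.resize(i[y:y+150,x:x+130],None,fx=3,fy=3,interpolation=2),cv2.COLOR_RGB2BGR)
g=lambda i,y,x:cv2.cvtColor(cv2.resize(i[y:y+150,x:x+130],None,fx=3,fy=3,interpolation=2),cv2.COLOR_RGB2BGR)
cv2.imwrite('pics/c9.png',np.hstack([f(a,90,170),cv2.cvtColor(cv2.resize(b[170:320,80:216],None,fx=3,fy=3,interpolation=2),cv2.COLOR_RGB2BGR)]))
cv2.imwrite('pics/c9t.png',cv2.cvtColor(cv2.resize(b[190:290,80:310],None,fx=3.4,fy=3.4,interpolation=2),cv2.COLOR_RGB2BGR))
E
```

```text
43.0 [ 0.4033 -0.2196  0.2701] yaw tool x [ 0.065  0.998 -0.   ] y [ 0.998 -0.065  0.   ] [-0.75  0.14  1.63  0.    1.37 -0.69] 0.039923608113426
to [0.401, -0.2265, 0.18] tool d [-0.007  -0.0019  0.0901]
side [0.52  0.386 0.15 ] 0.73
side [0.502 0.187 0.144] 0.68
side [0.498 0.117 0.141] 0.65
side [0.497 0.329 0.151] 0.64
side [0.507 0.256 0.151] 0.63
top [0.491 0.129 0.149] 0.83
top [0.511 0.388 0.149] 0.81
top [0.497 0.19  0.15 ] 0.77
top [0.496 0.259 0.149] 0.74
top [0.498 0.326 0.152] 0.73
```

View pics/c9t.png

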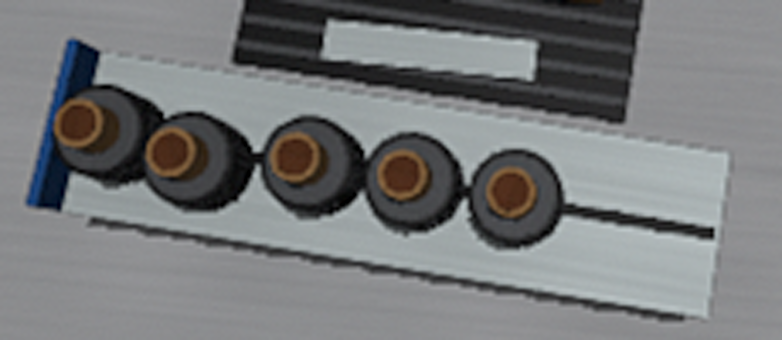

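The top crop shows five bobbins on the shelf, with stub rims at (79,123), (172,152), (295,157), (403,174) and (510,191). The second one has been knocked off the line toward the robot. I'll measure it and put it back.

```bash
python3 - <<'E'
from h import *
p=np.array([(79,123),(172,152),(295,157),(403,174),(510,191)])/3.4+[80,190]
X=atz('top',p,.182);print(np.round(X,4))
print('off line(top)',np.round(X[:,0]-(.4838+.0763*X[:,1]),4),'pitch',np.round(np.linalg.norm(np.diff(X,axis=0),axis=1),4))
go([X[1][0]+.0015,X[1][1]-.001,.27])
E
```

```text
[[0.5122 0.3968 0.182 ]
 [0.4995 0.3377 0.182 ]
 [0.5027 0.2631 0.182 ]
 [0.498  0.1969 0.182 ]
 [0.4933 0.1317 0.182 ]]
off line(top) [-0.0019 -0.0101 -0.0012 -0.0008 -0.0005] pitch [0.0605 0.0746 0.0664 0.0654]
to [np.float64(0.5009542749975456), np.float64(0.336654973228628), 0.27] tool d [5.599e-01 6.060e-02 1.000e-04]
```

Request:
move_arm --pt "0.0431 0.0047 0 0" --pt "0.0431 0.0047 0 0" --pt "0.0431 0.0047 0 0" --pt "0.0431 0.0047 0 0" --pt "0.0431 0.0047 0 0" --pt "0.0431 0.0047 0 0" --pt "0.0431 0.0047 0 0" --pt "0.0431 0.0047 0 0" --claw 0.55

```text
time_s: 44.0
tcp_pos: [0.4627, 0.1271, 0.2704]
tool_rot: [0.729, 0.685, 0.0, 0.0]
force: [0.6, -1.2, -0.4]
width: 0.048
grasp_force: 0.0
```

Request:
move_arm --pt "0.0431 0.0047 0 0" --pt "0.0431 0.0047 0 0" --pt "0.0431 0.0047 0 0" --pt "0.0431 0.0047 0 0" --pt "0.0431 0.0047 0 0" --pt "0 0 0.03 0" --pt "0 0 0 0" --pt "0 0 0 0"

```text
time_s: 44.8
tcp_pos: [0.5, 0.3377, 0.2406]
tool_rot: [0.729, 0.684, -0.0, -0.0]
force: [0.0, -0.7, 0.3]
width: 0.0483
grasp_force: 0.0
```

```bash
python3 -c "
from h import *
st();go([.5013,.3355,.1615])"
```

```text
44.8 [0.5    0.3377 0.2406] yaw tool x [ 0.063  0.998 -0.   ] y [ 0.998 -0.063 -0.001] [ 0.4   0.49  1.24 -0.    1.42  0.46] 0.048334249125321804
to [0.5013, 0.3355, 0.1615] tool d [-0.0021  0.0015  0.0791]
```

Request:
move_arm --pt "-0.002 0.0015 0.03 0" --pt "0 0 0.03 0" --pt "0 0 0.019 0" --pt "0 0 0 0" --pt "0 0 0 0"

```text
time_s: 45.3
tcp_pos: [0.5027, 0.3352, 0.1632]
tool_rot: [0.73, 0.684, 0.001, 0.0]
force: [0.1, 1.3, 0.5]
width: 0.0484
grasp_force: 0.0
```

Request:
move_arm --pt "0 0 0 0" --pt "0 0 0 0" --pt "0 0 0 0" --pt "0 0 0 0" --pt "0 0 -0.008 0" --pt "0 0 0 0" --claw 0

```text
time_s: 45.9
tcp_pos: [0.5025, 0.3354, 0.1701]
tool_rot: [0.729, 0.684, 0.001, 0.0]
force: [-0.5, -0.1, -2.2]
width: 0.0293
grasp_force: 24.9
```

```bash
python3 -c "
from h import *
st();print(r.sense()['force']);go([.5098,.328,.1618])"
```

```text
45.9 [0.5025 0.3354 0.1701] yaw tool x [0.064 0.998 0.001] y [ 0.998 -0.064  0.001] [ 0.39  0.54  1.34 -0.    1.26  0.46] 0.02929820290829943
[-0.46202435 -0.11789624 -2.15404668]
to [0.5098, 0.328, 0.1618] tool d [-0.0069  0.0077  0.0083]
```

Request:
move_arm --pt "-0.0035 0.004 0 0" --pt "-0.003 0.0037 0 0" --pt "0 0 0.005 0" --pt "0 0 0.0027 0" --pt "0 0 0 0" --pt "0 0 0 0"

```text
time_s: 46.5
tcp_pos: [0.5095, 0.3283, 0.1622]
tool_rot: [0.729, 0.684, 0.0, 0.0]
force: [-2.5, -1.8, 4.8]
width: 0.0291
grasp_force: 25.0
```

Request:
move_arm --pt "0 0 0 0" --pt "0 0 0 0" --pt "0 0 0 0" --pt "0 0 -0.02 0" --pt "0 0 -0.04 0" --pt "0 0 -0.05 0" --pt "0 0 0 0" --claw 0.5

```text
time_s: 47.2
tcp_pos: [0.5111, 0.3291, 0.2783]
tool_rot: [0.729, 0.684, 0.005, 0.002]
force: [0.3, -0.3, -0.2]
width: 0.0444
grasp_force: 0.0
```

Request:
move_arm --pt "-0.045 -0.005 0 0" --pt "-0.045 -0.005 0 0" --pt "-0.045 -0.005 0 0" --pt "-0.045 -0.005 0 0" --pt "-0.045 -0.005 0 0" --pt "-0.045 -0.005 0 0" --pt "-0.045 -0.005 0 0" --pt "-0.045 -0.005 0 0"

```text
time_s: 48.0
tcp_pos: [0.4458, -0.03, 0.2713]
tool_rot: [0.729, 0.684, 0.0, 0.0]
force: [0.4, 0.3, 0.4]
width: 0.0441
grasp_force: 0.0
```

Request:
move_arm --pt "-0.045 -0.005 0 0" --pt "-0.045 -0.005 0 0" --pt "-0.045 -0.005 0 0" --pt "-0.045 -0.005 0 0" --pt "0 0 0 0" --pt "0 0 0 0" --claw 0.4

```text
time_s: 48.6
tcp_pos: [0.4147, -0.207, 0.271]
tool_rot: [0.73, 0.683, 0.0, -0.0]
force: [-0.1, 0.2, 1.4]
width: 0.0355
grasp_force: 0.0
```

```bash
python3 - <<'E'
from h import *
st();go([.401,-.2265,.18])
b=snap('top')
for d in cams.recognise('top','bobbin1'): print(np.round(d['point'],3),round(d['score'],2))
cv2.imwrite('pics/c10.png',cv2.cvtColor(cv2.resize(b[190:290,80:310],None,fx=3.4,fy=3.4,interpolation=2),cv2.COLOR_RGB2BGR))
E
```

```text
48.6 [ 0.4147 -0.207   0.271 ] yaw tool x [0.066 0.998 0.001] y [ 0.998 -0.066 -0.   ] [-0.72  0.15  1.62  0.    1.37 -0.65] 0.03552906584095147
to [0.401, -0.2265, 0.18] tool d [-0.0204 -0.0123  0.091 ]
[0.494 0.192 0.144] 0.86
[0.494 0.129 0.152] 0.79
[0.497 0.257 0.148] 0.7
[0.509 0.388 0.152] 0.62
[0.506 0.316 0.152] 0.6
```

View pics/c10.png

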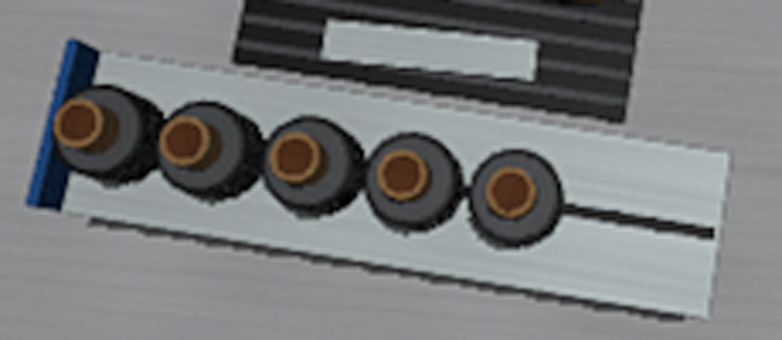

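All five are now in a straight row; the second rim is back at (186,141). Next is closing the drawer.

Request:
move_arm --pt "-0.019 -0.0114 0 0" --pt "0 0 0.04 0" --pt "0 0 0.04 0" --pt "0 0 0.03 0" --pt "0 0 0 0" --pt "0 0 0 0" --claw 0.38 --squeeze 20

```text
time_s: 49.3
tcp_pos: [0.403, -0.2244, 0.1625]
tool_rot: [0.729, 0.685, 0.0, 0.0]
force: [0.1, -0.9, 0.1]
width: 0.0337
grasp_force: 0.0
```

```bash
python3 -c "
from h import *
st();go([.402,-.2255,.077])
b=snap('side')
cv2.imwrite('pics/c11.png',cv2.cvtColor(cv2.resize(b[230:370,140:320],None,fx=4,fy=4,interpolation=2),cv2.COLOR_RGB2BGR))"
```

```text
49.3 [ 0.403  -0.2244  0.1625] yaw tool x [ 0.063  0.998 -0.   ] y [ 0.998 -0.063  0.001] [-0.76  0.25  1.79  0.    1.1  -0.7 ] 0.033654404531156284
to [0.402, -0.2255, 0.077] tool d [-0.0011 -0.0009  0.0855]
```

View pics/c11.png

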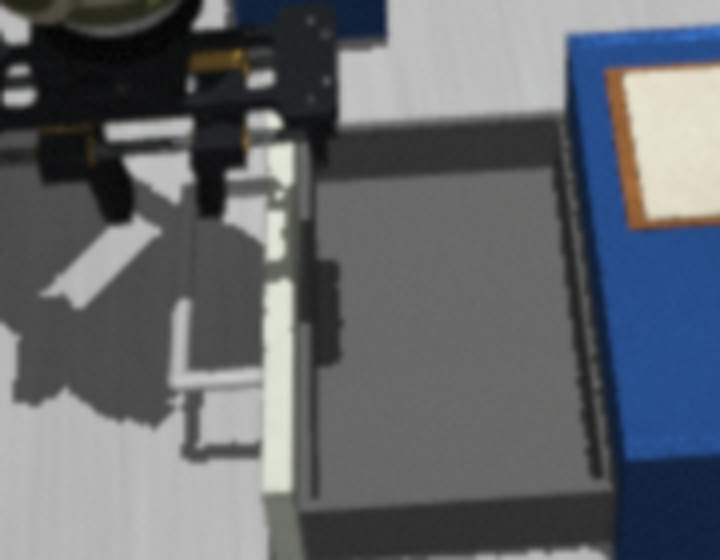

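```bash
python3 -c "
from h import *
print(atz('side',[(140+180/4,230+378/4),(140+188/4,230+190/4)],.09), proj('side',[.402,-.2255,.09]))"
```

```text
[[ 0.3994507  -0.28013911  0.09      ]
 [ 0.40773716 -0.16222617  0.09      ]] [[185.36616801 301.76426787]]
```

The near corner of the bar (180,378) and the far corner (188,190) put its centre at about (0.404, -0.221), so the fingers straddle it and the drawer is empty. I'll descend, grip and push.

Request:
move_arm --pt "0 0 0.03 0" --pt "0 0 0.03 0" --pt "0 0 0.018 0" --pt "0 0 0.008 0" --pt "0 0 0 0" --pt "0 0 0 0"

```text
time_s: 49.95
tcp_pos: [0.403, -0.2254, 0.0769]
tool_rot: [0.729, 0.684, 0.0, 0.001]
force: [-0.3, 0.1, 0.6]
width: 0.0334
grasp_force: 0.0
```

Request:
move_arm --pt "0 0 0 0" --pt "0 0 0 0" --pt "0 0 0 0" --pt "0 0 0 0" --pt "0 0 0 0" --claw 0

```text
time_s: 50.45
tcp_pos: [0.4024, -0.2251, 0.0759]
tool_rot: [0.729, 0.684, -0.0, 0.0]
force: [-2.3, -0.0, 5.7]
width: 0.0089
grasp_force: 20.0
```

Request:
move_arm --pt "0 0.01 0 0" --pt "-0.0003 0.02 0 0" --pt "-0.0003 0.02 0 0" --pt "-0.0003 0.02 0 0" --pt "-0.0003 0.025 0 0" --pt "-0.0003 0.025 0 0" --pt "-0.0003 0.02 0 0" --pt "0 0 0 0"

```text
time_s: 51.25
tcp_pos: [0.5441, -0.2366, 0.0759]
tool_rot: [0.729, 0.684, 0.0, 0.002]
force: [3.1, -3.7, 4.9]
width: 0.0089
grasp_force: 20.0
```

Request:
move_arm --pt "0 0.006 0 0" --pt "0 0.005 0 0" --pt "0 0.004 0 0" --pt "0 0 0 0"

```text
time_s: 51.65
tcp_pos: [0.5565, -0.2376, 0.0759]
tool_rot: [0.73, 0.684, -0.0, 0.001]
force: [-1.1, -4.8, 3.9]
width: 0.0092
grasp_force: 20.0
```

Request:
move_arm --pt "0 0.002 0 0" --pt "0 0.002 0 0" --pt "0 0 0 0"

```text
time_s: 51.95
tcp_pos: [0.5602, -0.2379, 0.0759]
tool_rot: [0.73, 0.684, -0.001, 0.0]
force: [-3.0, -5.4, 4.6]
width: 0.0088
grasp_force: 20.0
```

Request:
move_arm --pt "0 0.002 0 0" --pt "0 0.001 0 0" --pt "0 0 0 0"

```text
time_s: 52.25
tcp_pos: [0.5618, -0.238, 0.0759]
tool_rot: [0.73, 0.684, -0.002, -0.001]
force: [-11.7, -6.1, 9.5]
width: 0.0093
grasp_force: 20.0
```

Request:
move_arm --pt "0 0.0015 0 0" --pt "0 0 0 0"

```text
time_s: 52.45
tcp_pos: [0.5618, -0.238, 0.0758]
tool_rot: [0.729, 0.684, -0.003, -0.003]
force: [-20.6, -3.5, 14.5]
width: 0.0095
grasp_force: 20.0
```

Request:
move_arm --pt "0 -0.0015 0 0" --pt "0 0 0 0"

```text
time_s: 52.65
tcp_pos: [0.5618, -0.238, 0.0758]
tool_rot: [0.73, 0.684, -0.001, -0.001]
force: [-10.8, -5.2, 8.1]
width: 0.0095
grasp_force: 20.0
```

Request:
move_arm --pt "0 0 0 0" --pt "0 0 0 0" --pt "0 0 0 0" --pt "0 0 -0.03 0" --pt "0 0 -0.04 0" --pt "0 0 -0.05 0" --pt "0 0 -0.05 0" --pt "0 0 0 0" --claw 0.34

```text
time_s: 53.45
tcp_pos: [0.5656, -0.2378, 0.2526]
tool_rot: [0.729, 0.684, 0.002, 0.006]
force: [0.2, 0.2, -0.3]
width: 0.0301
grasp_force: 0.0
```

Request:
move_arm --pt "0 -0.045 0 0" --pt "0 -0.045 0 0" --pt "0 -0.045 0 0" --pt "0 -0.045 0 0" --pt "0 -0.045 0 0" --pt "0 0 0 0" --pt "0 0 0 0"

```text
time_s: 54.15
tcp_pos: [0.3392, -0.2227, 0.2454]
tool_rot: [0.73, 0.684, 0.0, 0.0]
force: [0.6, 0.2, -0.5]
width: 0.0303
grasp_force: 0.0
```

```bash
python3 - <<'E'
from h import *
st()
a=snap('side');b=snap('top')
c=lambda i:cv2.cvtColor(i,cv2.COLOR_RGB2BGR)
cv2.imwrite('pics/f.png',np.vstack([cv2.resize(c(b[130:270,80:470]),(780,280),interpolation=2),cv2.resize(c(a[90:250,150:395]),(490,320),interpolation=2).repeat(1,0) if 0 else cv2.copyMakeBorder(cv2.resize(c(a[225:384,180:395]),(430,318),interpolation=2),0,0,0,350,0)]))
E
```

```text
54.15 [ 0.3392 -0.2227  0.2454] yaw tool x [ 0.065  0.998 -0.   ] y [ 0.998 -0.065  0.001] [-0.87  0.04  1.81  0.    1.29 -0.81] 0.03031818062624877
```

View pics/f.png

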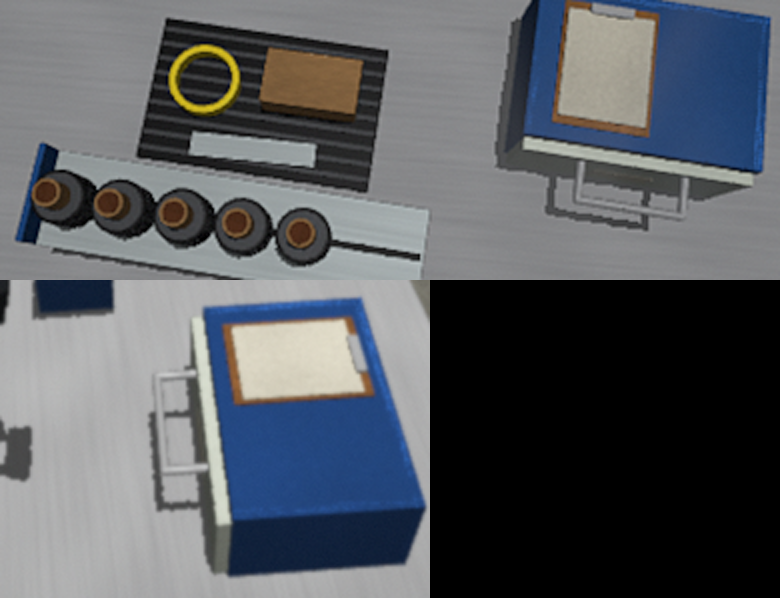

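The drawer is shut, the five bobbins stand in a neat row on the line, and the bystanders have not moved. I'm handing in.

```bash
python3 -c "
from station import r
print(r.finish_job())"
```

```text
the job is handed in; nothing more can be done
None
```

The job is handed in: the drawer was emptied and pushed shut, and all five bobbins stand on the tape line starting at the end plate (one was knocked off the line mid-run and put back), with the carton, tape roll and rule where they were.

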